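# Put together the three-tier serving stand for the pantry's give-away table

### The job

Build up the tiered serving stand: thread the middle-sized tray onto the rod of the base, then the small tray on top of it, column upward both, and last slip the wooden knob over the end of the rod, each part sitting fully down and level on the one below. Lower every part onto its seat rather than dropping it, and leave the two cans and the jar where they stand.

Things in the scene. Friction and masses are not known exactly. Their poses are not given: they have to be found in the camera images.
- stand_seat (a point): Centre of the flat top of the column of the stand's base, where the middle tray comes to rest; z up. The base does not move: a mint-green round tray 240 mm across, rim 20 mm above the table, with a bare metal column 26 mm in diameter whose top is 85 mm above the table. An upright steel rod rises out of it, on the same axis.
- rod_tip (a point): Upper end of that rod: 8 mm in diameter, 140 mm above stand_seat, tapered over the last 9 mm. Held straight from above, the middle tray could not be seated: the rod would meet the gripper's palm. Gripping its column with the tool leaning back about 40 degrees, a finger on either side of the rod's plane, keeps clear.
- mid_tray_center (a point): Middle-sized tray, loose, on the table: mint-green, 190 mm across, flat floor 5 mm thick, rim 14 mm high, central bare metal column 26 mm in diameter, its top 75 mm above the underside; 14 mm bore right through column and floor. Point on the axis 37.5 mm above the underside; z up the column. About 0.3 kg, balanced. Once seated its column top is 75 mm above stand_seat.
- small_tray_center (a point): Small tray, loose, same make: 140 mm across, floor 5 mm, rim 14 mm high, column 26 mm in diameter to 48 mm above the underside, 14 mm bore right through. Point on the axis 24 mm above the underside; z up the column. About 0.18 kg. Inside its rim open the fingers only to about 60 mm. Seated on the middle tray's column its underside is 75 mm above stand_seat; 17 mm of rod then shows above it.
- knob_center (a point): Dark wooden knob, loose, on the table, closed end up: 32 mm in diameter, 36 mm high, 14 mm bore 24 mm deep from below; no thread, it just slips on. Point on the axis 18 mm above the underside; z to the closed end. About 50 g. Seated on the small tray's column its underside is 123 mm above stand_seat.
- mid_tray: The middle tray again, origin at the centre of its underside.
- small_tray: The small tray again, origin at the centre of its underside.
- knob: The knob again, origin at the centre of its underside.
- red_can: Bystander: full food tin with a red band, 74 mm in diameter, 110 mm high, loose; origin at the centre of its underside.
- cream_can: Bystander: full food tin with a cream band, 74 mm in diameter, 110 mm high, loose; origin at the centre of its underside.
- jar: Bystander: amber jar with a white lid, 72 mm in diameter, 115 mm high, loose; origin at the centre of its underside.

How it is judged (in metres and radians):
On the way, in this order (a step that is already met when the one before it is completed fails the run):
1. the middle tray is threaded on the rod and sits level on the base's column (z of mid_tray_center in the frame of stand_seat between 0.0335 and 0.0415 m and horizontal distance between mid_tray_center and stand_seat below 0.007 m and angle between mid_tray_center's own z axis and vertical below 0.06 rad), for 0.2 s.
2. then the small tray is threaded on the rod and sits level on the middle tray's column (all of step 1 and z of small_tray_center in the frame of stand_seat between 0.095 and 0.103 m and horizontal distance between small_tray_center and stand_seat below 0.007 m and angle between small_tray_center's own z axis and vertical below 0.06 rad), for 0.2 s.
At the end, for the whole second after the job is handed in: Middle tray, small tray and knob are all on the rod, in that order from below, each within 4 mm of its seated height, within 7 mm of the rod's axis and within 0.06 rad (3.4 degrees) of level, columns and the knob's closed end upward, and released (all of step 2 and z of knob_center in the frame of stand_seat between 0.137 and 0.145 m and horizontal distance between knob_center and stand_seat below 0.007 m and angle between knob_center's own z axis and vertical below 0.06 rad); the robot touches nothing.
It fails at once if a tray or the knob is let fall (moving faster than 0.6 m/s, a drop of about 2 cm, with no finger on it) ((linear speed of mid_tray above 0.6 m/s and contact force between mid_tray and the fingers below 0.01 N) or (linear speed of small_tray above 0.6 m/s and contact force between small_tray and the fingers below 0.01 N) or (linear speed of knob above 0.6 m/s and contact force between knob and the fingers below 0.01 N)).
It fails at once if a can or the jar is shifted more than 25 mm or tipped over (distance of any of red_can, cream_can, jar from where it was at the start of the episode above 0.025 m or angle between any of red_can, cream_can, jar's own z axis and vertical above 0.5 rad).
It also fails if it takes over 72 s, if anything falls off the work surface, if the arm or the gripper's body presses on something with over 40 N, if the wrist force passes 120 N, or if a joint passes its speed limit or range.

### The arm

A 6-joint arm with a two-finger parallel gripper is mounted at the origin on the work surface. World frame = base frame: x ahead of the robot, y to its left, z up, the work surface at z = 0. Lengths are in mm, angles in rad, forces in N, time in s.
With the tool pointing down it reaches from about 225 to 725 mm from the base axis. Payload 3.1 kg.
Tool frame: the origin (TCP) lies at the very end of the fingers, on their centre line; the grasp point (between the pads) lies 19 mm behind it (arm.pinch_z is the distance from the TCP to the grasp point, in mm); x points along the fingers, y is the direction in which the jaws open and shut, and the axes are right-handed (so a half turn about x gives the same grasp; the last joint's range is limited). The gripper opens to 85 mm and grips with 20 to 120 N. Pads are 22 mm wide; open, the fingers measure 114 mm over their backs; the gripper's body (76 mm by 85 mm) begins 54 mm behind the grasp point. The pads swing forward as they close: fully open they stand 13 mm farther back than shut.
Start: joints at [1.059, 0.048, 0.099, 1.622, 0, 1.443], TCP at [196.591, 486.795, 231.312] pointing down, gripper open.
Joint ranges: [-2.91, 2.91], [-0.99, 1.94], [-1.21, 1.42], [-2.12, 2.29], [-1.49, 1.47], [-3.14, 3.14]. Speed limits (rad/s): [2.79, 2.79, 3.14, 3.14, 3.14, 3.14].

### API

Orientations are given as a 3x3 rotation matrix whose columns are the frame's x, y, z axes.
In Python, from workcell import arm gives the robot as it stands.
- The arm moves only by the shell command python3 -m pendant 'ROWS' [OPENING] [FORCE]. ROWS is JSON, a list of rows, each a list of 2 entries, a list of its own where there are three numbers: the shift along the world's x, y, z scaled (see below), then the turn, a rotation vector about the world's x, y, z scaled (see below). A call has 1 to 8 rows; each row is the pose to reach, as a shift and turn from the pose commanded when the call began, turning the shorter way round; what a row does not reach only later rows make up. The controller multiplies each number of a shift by 0.1 m and each number of a turn by pi rad. A row lasts 1/8 s, in which the tool goes at most 62.5 mm and 10.7 degrees, less where a joint would pass 70% of its speed; a pose out of reach is approached as far as the arm can. A call with a number of a shift or a turn outside -1 to 1 is refused whole. A call with a gripper value outside its range is refused whole. OPENING is the opening, from 0 (shut) to 1 (fully open), set as the call begins (- or left out, the last holds). The fingers move at their own pace and stop on an object; FORCE is the grip in N (left out, the last holds). Time passes only in rows, so rows that repeat a pose let the fingers close. It gives the time, the measured TCP pose, the force and the opening at its end, in the units of the state.
- arm.get_obs(): the state, without advancing time (a new reading comes with each control period).
- arm.snapshot(name): name is "scene" or "top"; returns a dict with "image" (400x640x3 uint8, blue, green, red), "intrinsics" (3x3 intrinsics, pixels), "T" (4x4, takes a point from camera to world coordinates). Camera axes: x right, y up, looking along -z (the intrinsics and any distortion apply to the point x, -y, -z); pixel columns grow to the right and rows downward; lengths in mm; the calibration is good to about 2 mm. A picture is of the moment at which its call begins. There is no depth.
- arm.close_job(): hands the job in, once; it reports no verdict.
The state is a dict: "time": time; "qpos": joint angles; "qvel": joint speeds; "tau": joint torques, N m; "tcp_pos": TCP position; "orientation": TCP orientation; "contact_force": force on the tool from outside, world axes, zero at the start; "torque": the same for the moment, N m; "gripper_width": opening from 0.0 (shut) to 1.0 (fully open).
Only numpy, scipy, OpenCV 4.12 (cv2) and the standard library are available. Lean on these libraries where they do the work, as an engineer would, in place of code of your own. Each camera call takes 0.05 s, during which the arm holds its last target.

## Working session

There is one attempt and no reset: what is moved stays moved. The work goes in short steps, Python scripts to look and compute and a shell command to move; the robot and the scene stay as the last step left them, time stands still between calls to the robot, and variables do not carry over. Pictures are saved under pics/ and viewed, and the job is handed in when it is done.

```bash
mkdir -p pics; ls
python3 - <<'E'
from workcell import arm
import cv2
for n in("scene","top"):
    s=arm.snapshot(n); cv2.imwrite(f"pics/{n}0.png",s["image"]); print(n,s["intrinsics"],s["T"])
print(arm.get_obs(),arm.pinch_z)
E
```

```text
pics
scene [[395.79529132   0.         326.15264109]
 [  0.         395.79529132 202.79774668]
 [  0.           0.           1.        ]] [[ 5.00682019e-01 -6.04741388e-01  6.19358837e-01  1.16344588e+03]
 [ 8.65559578e-01  3.40544950e-01 -3.67199882e-01 -3.16009518e+02]
 [ 1.11414419e-02  7.19942353e-01  6.93944434e-01  8.10621438e+02]
 [ 0.00000000e+00  0.00000000e+00  0.00000000e+00  1.00000000e+00]]
top [[519.48028002   0.         321.91181053]
 [  0.         519.48028002 200.60978544]
 [  0.           0.           1.        ]] [[-2.93901165e-02  9.88070412e-01 -1.51172360e-01  4.02963630e+02]
 [-9.99528790e-01 -2.77110635e-02  1.32020539e-02  2.02507916e+01]
 [ 8.85541197e-03  1.51489136e-01  9.88419255e-01  1.41388712e+03]
 [ 0.00000000e+00  0.00000000e+00  0.00000000e+00  1.00000000e+00]]
{'time': 0.1, 'qpos': array([ 1.05920543e+00,  4.86827757e-02,  9.77449671e-02,  1.62198043e+00,
       -2.99835565e-06,  1.44300323e+00]), 'qvel': array([-0.00038912, -0.00158027,  0.00544275,  0.00061455,  0.00032519,
       -0.00077815]), 'tau': array([ 2.93008634e-03, -3.39850938e+01,  3.20935607e+01,  1.58861285e-02,
       -1.81703958e-04,  1.30080684e-05]), 'tcp_pos': array([196.32320199, 486.32219868, 230.2262465 ]), 'orientation': array([[-1.03619682e-03,  3.74443575e-01,  9.27249123e-01],
       [-1.85169980e-03,  9.27247312e-01, -3.74444913e-01],
       [-9.99997749e-01, -2.10498564e-03, -2.67453623e-04]]), 'contact_force': array([-0.46544178, -0.17561473,  0.20495276]), 'torque': array([ 0.03309967, -0.03958288,  0.07673904]), 'gripper_width': 1.0006683924318605} 18.700000000000003
```

View pics/scene0.png

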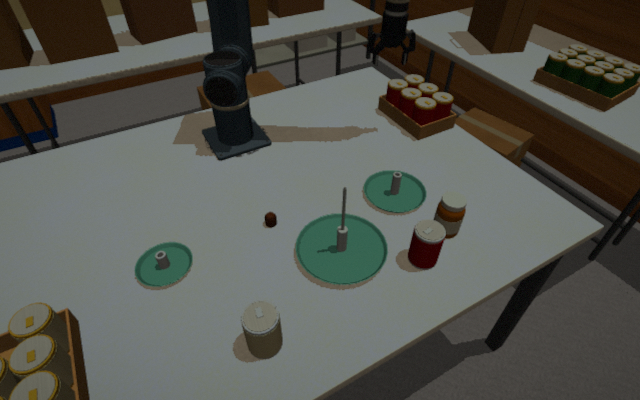

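View pics/top0.png

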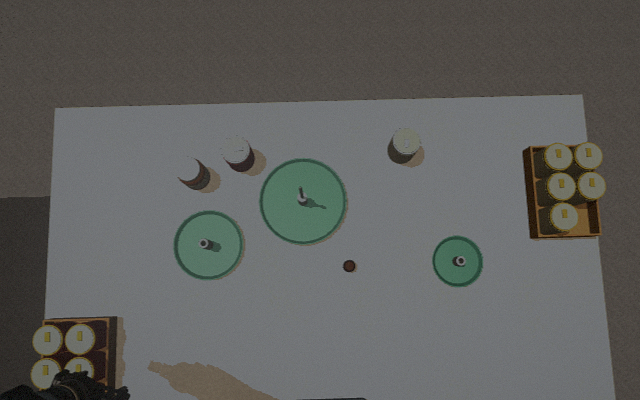

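```bash
cat > h.py <<'E'
import numpy as np, cv2
from workcell import arm
def snap(n): 
    s=arm.snapshot(n); return s["image"],s["intrinsics"],s["T"]
def ray(K,T,u,v):
    d=np.linalg.inv(K)@np.array([u,v,1.]); d=T[:3,:3]@np.array([d[0],-d[1],-d[2]]); return T[:3,3],d/np.linalg.norm(d)
def onz(K,T,u,v,z):
    o,d=ray(K,T,u,v); return o+d*(z-o[2])/d[2]
def proj(K,T,p):
    c=T[:3,:3].T@(np.asarray(p,float)-T[:3,3]); q=K@np.array([c[0],-c[1],-c[2]]); return q[:2]/q[2]
def tri(r1,r2):
    A=0;b=0
    for o,d in(r1,r2):
        P=np.eye(3)-np.outer(d,d);A=A+P;b=b+P@o
    return np.linalg.solve(A,b)
def greens(im):
    h=cv2.cvtColor(im,cv2.COLOR_BGR2HSV)
    return cv2.inRange(h,(60,70,30),(95,255,255))
def circ_fit(P):
    A=np.c_[2*P[:,:2],np.ones(len(P))];s=np.linalg.lstsq(A,(P[:,:2]**2).sum(1),rcond=None)[0]
    return s[:2],np.sqrt(s[2]+s[0]**2+s[1]**2)
E
python3 - <<'E'
from h import *
for n in("scene","top"):
    im,K,T=snap(n); m=greens(im)
    cs,_=cv2.findContours(m,cv2.RETR_EXTERNAL,cv2.CHAIN_APPROX_NONE)
    for c in cs:
        if cv2.contourArea(c)<800: continue
        c=cv2.convexHull(c)[:,0,:]
        e=cv2.fitEllipse(c)
        for z in(14,20):
            P=np.array([onz(K,T,u,v,z) for u,v in c]); ce,r=circ_fit(P); print(n,e[0],z,ce.round(1),round(r,1))
    cv2.imwrite(f"pics/{n}_big.png",im)
    if n=="top":
        for nm,(u,v) in dict(base=(302,200),mid=(208,244),small=(458,260),knob=(349,266)).items():
            cv2.imwrite(f"pics/c_{nm}.png",cv2.resize(im[v-28:v+28,u-28:u+28],None,fx=9,fy=9,interpolation=cv2.INTER_NEAREST))
    else:
        for nm,(u,v) in dict(base=(342,215),mid=(396,185),small=(162,260),knob=(271,219)).items():
            cv2.imwrite(f"pics/s_{nm}.png",cv2.resize(im[v-35:v+35,u-35:u+35],None,fx=7,fy=7,interpolation=cv2.INTER_NEAREST))
A=[]
for p in("c_","s_"):
    A.append(np.hstack([cv2.resize(cv2.imread(f"pics/{p}{k}.png"),(200*2,400)) for k in("base","mid","small","knob")]))
A=np.vstack(A); cv2.imwrite("pics/a1.png",A[:,:800]); cv2.imwrite("pics/a2.png",A[:,800:])
E
```

```text
scene (163.21292114257812, 263.95849609375) 14 [ 440.4 -355.3] 68.1
scene (163.21292114257812, 263.95849609375) 20 [ 445.8 -355. ] 67.6
scene (341.1716613769531, 248.62034606933594) 14 [611.2  58.8] 118.7
scene (341.1716613769531, 248.62034606933594) 20 [615.3  56. ] 117.8
scene (394.43267822265625, 190.9469757080078) 14 [504.2 312.4] 92.9
scene (394.43267822265625, 190.9469757080078) 20 [509.2 307.7] 92.2
top (457.35516357421875, 261.0367431640625) 14 [ 443.3 -357.2] 67.9
top (457.35516357421875, 261.0367431640625) 20 [ 443.2 -355.6] 67.6
top (207.8058319091797, 244.86767578125) 14 [506.4 311.4] 92.2
top (207.8058319091797, 244.86767578125) 20 [505.9 310.2] 91.8
top (302.3013000488281, 200.9645538330078) 14 [619.1  54.9] 117.9
top (302.3013000488281, 200.9645538330078) 20 [618.2  54.7] 117.4
```

View pics/a1.png

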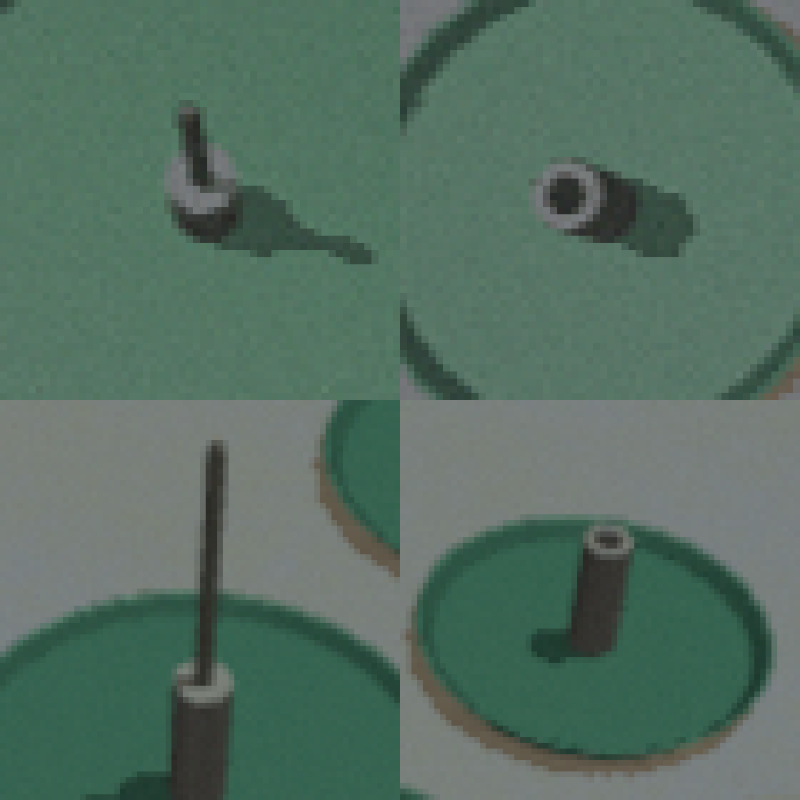

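View pics/a2.png

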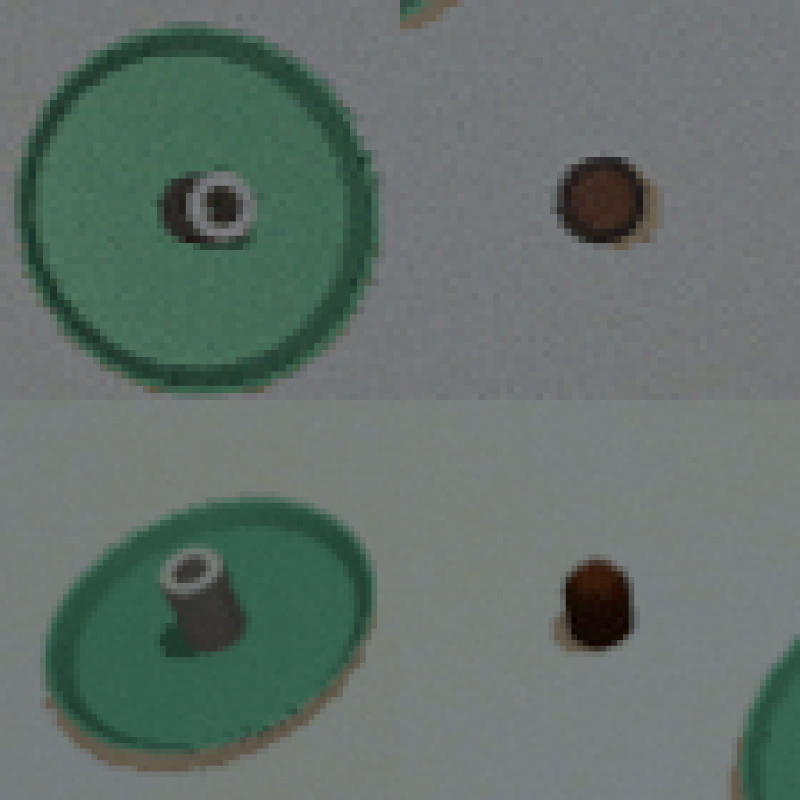

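Run:
```python
from h import *
_,K1,T1=snap("top");_,K2,T2=snap("scene")
for n,t,s,z in [("tip",(299.8,186.6),(344.5,187.6),225),("seat",(301.5,196.4),(342.2,229.2),85),("mid",(203,242.9),(396.9,174.3),75),("small",(460.4,260.3),(159.9,255),48)]:
    p=tri(ray(K1,T1,*t),ray(K2,T2,*s)); print(n,onz(K1,T1,*t,z).round(1),onz(K2,T2,*s,z).round(1),p.round(1))
print(onz(K1,T1,348.9,265.5,36),onz(K2,T2,270.3,219.2,18))
for n,t,z in [("red",(236,146),110),("cream",(405,136),110),("jar",(188,170),115)]: print(n,onz(K1,T1,*t,z).round())
for n,t,z in [("red",(429,232),110),("cream",(261,317),110),("jar",(452,203),115)]: print(n,onz(K2,T2,*t,z).round())
```

```text
tip [619.2  54.8 225. ] [618.6  53.8 225. ] [618.9  54.3 225. ]
seat [618.7  55.   85. ] [616.7  55.4  85. ] [618.3  54.7  86.9]
mid [506.4 311.1  75. ] [504.5 312.   75. ] [506.2 310.6  76.8]
small [ 443.5 -356.1   48. ] [ 442.8 -355.7   48. ] [ 443.5 -355.7   48.8]
[438.84751914 -64.14045819  36.        ] [436.82667373 -63.64782414  18.        ]
red [751. 220. 110.]
cream [ 766. -217.  110.]
jar [690. 342. 115.]
red [745. 218. 110.]
cream [ 755. -218.  110.]
jar [700. 331. 115.]
```

```bash
cat >> h.py <<'E'
from scipy.spatial.transform import Rotation as Ro
def lean(azdeg,L):
    a=np.radians(azdeg);l=np.radians(L)
    x=np.array([np.cos(a)*np.sin(l),np.sin(a)*np.sin(l),-np.cos(l)]);y=np.array([-np.sin(a),np.cos(a),0])
    return np.c_[x,y,np.cross(x,y)]
def turn(Rt,R0): return Ro.from_matrix(Rt@R0.T).as_rotvec()/np.pi
E
python3 - <<'E'
from h import *
o=arm.get_obs();p0=np.array([196.591,486.795,231.312]);R0=o['orientation']
Rt=lean(31.6,45); g=np.array([505.8,311.3,55.]);t=g+18.7*Rt[:,0]
print(Rt.round(3)); print("turn",turn(Rt,R0), np.degrees(np.pi*np.linalg.norm(turn(Rt,R0))))
print("pre",(t-100*Rt[:,0]-p0)/100,"app",Rt[:,0])
E
```

```text
[[ 0.602 -0.524  0.602]
 [ 0.371  0.852  0.371]
 [-0.707  0.     0.707]]
turn [ 0.02196185 -0.25804538  0.28190579] 68.90512239125978
pre [ 2.60245108 -2.05617787 -1.18824219] app [ 0.60226189  0.37051399 -0.70710678]
```

```bash
python3 -m pendant '[[[0.29,-0.23,0],[0.0024,-0.0287,0.0313]],[[0.58,-0.46,-0.1],[0.0049,-0.0573,0.0626]],[[0.87,-0.685,-0.2],[0.0073,-0.086,0.094]]]' 1 60
python3 -m pendant '[[[0.29,-0.23,-0.1],[0.0024,-0.0287,0.0313]],[[0.58,-0.46,-0.25],[0.0049,-0.0573,0.0626]],[[0.87,-0.685,-0.4],[0.0073,-0.086,0.094]]]'
python3 -m pendant '[[[0.29,-0.23,-0.2],[0.0024,-0.0287,0.0313]],[[0.58,-0.46,-0.4],[0.0049,-0.0573,0.0626]],[[0.86,-0.686,-0.59],[0.0073,-0.086,0.094]],[[0.86,-0.686,-0.59],[0.0073,-0.086,0.094]]]'
cat > st.py <<'E'
from h import *
import sys
a=[float(v) for v in sys.argv[1:]]  # az lean gx gy gz pinch target
o=arm.get_obs();R=o['orientation'];p=o['tcp_pos'];pin=p+0*R[:,0]-18.7*R[:,0]
print("t",round(o['time'],2),"tcp",p.round(1),"pinch",pin.round(1),"w",round(o['gripper_width'],3),"F",o['contact_force'].round(1),"q",o['qpos'].round(2))
if len(a)==5:
    Rt=lean(a[0],a[1]);t=np.array(a[2:])+18.7*Rt[:,0]
    print("shift",((t-p)/100).round(4),"turn",turn(Rt,R).round(4))
E
python3 st.py 31.6 45 505.8 311.3 55
```

```text
time: 0.68
tcp_pos: [284.5, 418.0, 211.5]
orientation: [[0.263, 0.072, 0.962], [0.063, 0.994, -0.091], [-0.963, 0.085, 0.257]]
contact_force: [-0.2, -0.5, 0.1]
gripper_width: 1.002
time: 1.05
tcp_pos: [371.2, 349.4, 171.3]
orientation: [[0.474, -0.245, 0.846], [0.194, 0.966, 0.171], [-0.859, 0.083, 0.505]]
contact_force: [0.6, 0.3, 0.0]
gripper_width: 1.001
time: 1.55
tcp_pos: [454.3, 276.1, 103.8]
orientation: [[0.597, -0.518, 0.613], [0.364, 0.855, 0.369], [-0.715, 0.003, 0.699]]
contact_force: [-0.1, -0.4, -0.9]
gripper_width: 0.997
t 1.55 tcp [454.3 276.1 103.8] pinch [443.1 269.3 117.1] w 0.997 F [-0.1 -0.4 -0.9] q [ 0.33 -0.77 -1.    0.58  0.15 -0.15]
shift [ 0.6278  0.4209 -0.6199] turn [ 0.0012 -0.0035  0.0022]
```

```bash
python3 -m pendant '[[[0,0,0],[0,0,0]]]'
python3 st.py 31.6 45 505.8 311.3 55
python3 - <<'E'
from h import *
for n in("scene","top"): im,_,_=snap(n); cv2.imwrite(f"pics/{n}1.png",im)
E
```

```text
time: 1.68
tcp_pos: [456.9, 281.2, 113.1]
orientation: [[0.603, -0.524, 0.602], [0.371, 0.852, 0.37], [-0.707, 0.001, 0.708]]
contact_force: [-0.0, 1.1, 0.1]
gripper_width: 0.996
t 1.68 tcp [456.9 281.2 113.1] pinch [445.7 274.2 126.3] w 0.996 F [-0.   1.1  0.1] q [ 0.34 -0.77 -0.99  0.58  0.15 -0.15]
shift [ 0.6014  0.3704 -0.7133] turn [-0.0003  0.0001  0.0001]
```

View pics/scene1.png

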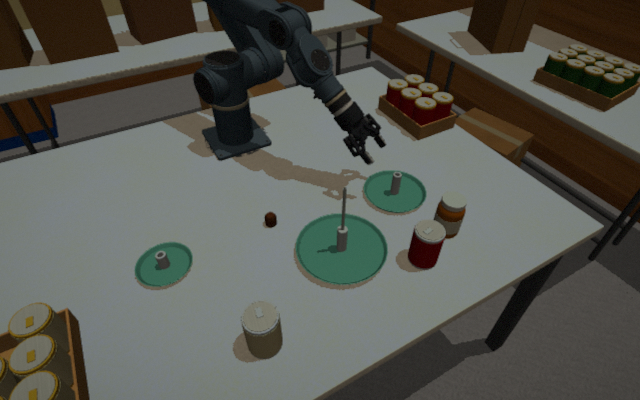

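```bash
python3 -m pendant '[[[0.2,0.123,-0.235],[0,0,0]],[[0.4,0.246,-0.47],[0,0,0]],[[0.52,0.32,-0.61],[0,0,0]],[[0.6,0.37,-0.71],[0,0,0]],[[0.6,0.37,-0.71],[0,0,0]],[[0.6,0.37,-0.71],[0,0,0]]]'
python3 - <<'E'
from h import *
a=[]
for n,u,v in(("scene",380,170),("top",220,240)): im,_,_=snap(n); a.append(cv2.resize(im[v-50:v+50,u-50:u+50],None,fx=4,fy=4))
cv2.imwrite("pics/g2.png",np.hstack(a))
E
python3 st.py 31.6 45 505.8 311.3 55
```

```text
time: 2.52
tcp_pos: [517.0, 319.7, 43.1]
orientation: [[0.602, -0.526, 0.6], [0.373, 0.85, 0.371], [-0.706, 0.0, 0.708]]
contact_force: [0.3, 0.2, -0.3]
gripper_width: 1.002
t 2.62 tcp [517.  319.1  43.1] pinch [505.8 312.1  56.3] w 0.997 F [-0.3 -0.2  0.4] q [ 0.38 -0.39 -0.92  0.26  0.12 -0.12]
shift [ 0.0003 -0.0083 -0.0128] turn [-0.0004  0.0006 -0.0006]
```

View pics/g2.png

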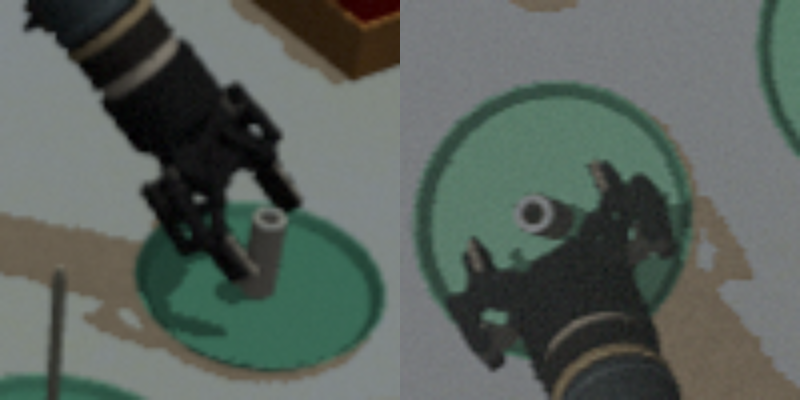

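```bash
python3 -m pendant '[[[0,0,0],[0,0,0]],[[0,0,0],[0,0,0]],[[0,0,0],[0,0,0]],[[0,0,0],[0,0,0]],[[0,0,0],[0,0,0]],[[0,0,0],[0,0,0]],[[0,0,0],[0,0,0]],[[0,0,0],[0,0,0]]]' 0 60
python3 st.py; python3 -m pendant '[[[0,0,0.05],[0,0,0]],[[0,0,0.1],[0,0,0]],[[0,0,0.15],[0,0,0]],[[0,0,0.2],[0,0,0]],[[0,0,0.2],[0,0,0]]]'
python3 - <<'E'
from h import *
a=[]
for n,u,v in(("scene",380,170),("top",220,240)): im,_,_=snap(n); a.append(cv2.resize(im[v-50:v+50,u-50:u+50],None,fx=4,fy=4))
cv2.imwrite("pics/g3.png",np.hstack(a))
E
python3 st.py
```

```text
time: 3.62
tcp_pos: [516.6, 318.6, 41.8]
orientation: [[0.602, -0.525, 0.602], [0.372, 0.851, 0.371], [-0.707, 0.001, 0.707]]
contact_force: [-5.3, -1.0, 4.4]
gripper_width: 0.294
t 3.62 tcp [516.6 318.6  41.8] pinch [505.4 311.6  55. ] w 0.294 F [-5.3 -1.   4.4] q [ 0.38 -0.39 -0.92  0.26  0.12 -0.12]
time: 4.25
tcp_pos: [517.2, 318.4, 62.5]
orientation: [[0.603, -0.525, 0.601], [0.371, 0.851, 0.37], [-0.706, -0.0, 0.708]]
contact_force: [-0.5, 0.2, -2.7]
gripper_width: 0.297
t 4.35 tcp [516.6 318.2  61.5] pinch [505.4 311.2  74.7] w 0.295 F [-0.4 -0.2 -3.2] q [ 0.38 -0.42 -0.9   0.31  0.12 -0.12]
```

View pics/g3.png

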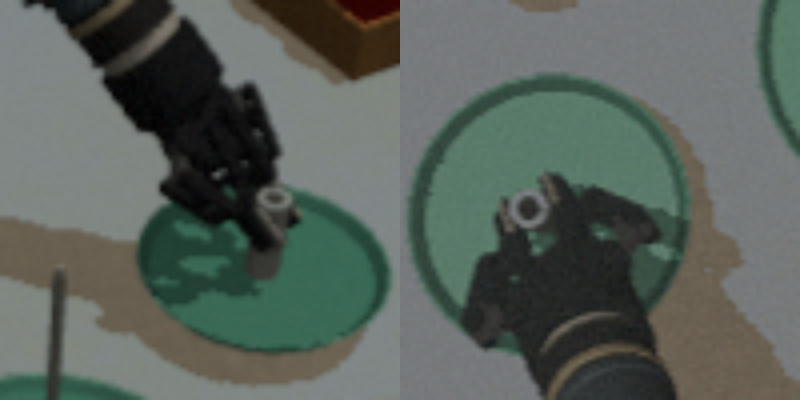

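```bash
python3 -m pendant '[[[0,0,0.15],[0,0,0]],[[0,0,0.4],[0,0,0]],[[0,0,0.7],[0,0,0]],[[0,0,1],[0,0,0]]]'
python3 -m pendant '[[[0,0,0.3],[0,0,0]],[[0,0,0.6],[0,0,0]],[[0,0,0.9],[0,0,0]],[[0,0,1],[0,0,0]]]'
python3 -m pendant '[[[0,0,0.15],[0,0,0]],[[0,0,0.27],[0,0,0]],[[0,0,0.27],[0,0,0]]]'
python3 st.py 5.06 45 618.6 54.8 302
```

```text
time: 4.85
tcp_pos: [516.1, 318.0, 161.3]
orientation: [[0.601, -0.525, 0.603], [0.371, 0.851, 0.371], [-0.708, 0.001, 0.706]]
contact_force: [0.2, -0.4, -2.4]
gripper_width: 0.294
time: 5.35
tcp_pos: [517.7, 318.6, 265.0]
orientation: [[0.605, -0.525, 0.599], [0.373, 0.851, 0.369], [-0.704, -0.001, 0.711]]
contact_force: [0.4, 0.6, -3.3]
gripper_width: 0.295
time: 5.72
tcp_pos: [517.1, 318.4, 289.8]
orientation: [[0.603, -0.525, 0.601], [0.372, 0.851, 0.37], [-0.706, 0.0, 0.708]]
contact_force: [0.5, 0.2, -3.0]
gripper_width: 0.29
t 5.72 tcp [517.1 318.4 289.8] pinch [505.8 311.4 303. ] w 0.29 F [ 0.5  0.2 -3. ] q [ 0.38 -0.56 -0.52  0.82  0.12 -0.12]
shift [ 1.1465 -2.6243 -0.01  ] turn [-0.0002  0.0006 -0.1477]
```

```bash
python3 -m pendant '[[[0.08,-0.18,0],[0,0,-0.01]],[[0.18,-0.42,0],[0,0,-0.0235]],[[0.28,-0.65,0],[0,0,-0.036]],[[0.38,-0.875,0],[0,0,-0.049]]]'
python3 -m pendant '[[[0.095,-0.22,0],[0,0,-0.012]],[[0.19,-0.44,0],[0,0,-0.0245]],[[0.285,-0.66,0],[0,0,-0.037]],[[0.38,-0.875,0],[0,0,-0.049]]]'
python3 -m pendant '[[[0.11,-0.25,0],[0,0,-0.014]],[[0.2,-0.47,0],[0,0,-0.027]],[[0.3,-0.68,0],[0,0,-0.039]],[[0.36,-0.82,0],[0,0,-0.046]],[[0.386,-0.874,0],[0,0,-0.0495]],[[0.386,-0.874,0],[0,0,-0.0495]],[[0.386,-0.874,0],[0,0,-0.0495]]]'
python3 st.py 5.06 45 618.6 54.8 302
python3 - <<'E'
from h import *
for n,u,v in(("scene",345,170),("top",295,190)):
    im,_,_=snap(n); cv2.imwrite(f"pics/{n}4.png",im); cv2.imwrite(f"pics/{n}4c.png",cv2.resize(im[v-50:v+50,u-60:u+60],None,fx=6,fy=6,interpolation=cv2.INTER_NEAREST))
E
```

```text
time: 6.22
tcp_pos: [554.7, 228.8, 286.5]
orientation: [[0.651, -0.385, 0.654], [0.272, 0.923, 0.273], [-0.709, 0.0, 0.705]]
contact_force: [0.3, 0.2, -3.3]
gripper_width: 0.298
time: 6.72
tcp_pos: [592.6, 141.4, 286.9]
orientation: [[0.685, -0.239, 0.688], [0.169, 0.971, 0.169], [-0.709, 0.0, 0.706]]
contact_force: [0.5, -0.9, -3.7]
gripper_width: 0.297
time: 7.6
tcp_pos: [631.0, 56.4, 288.3]
orientation: [[0.704, -0.09, 0.704], [0.064, 0.996, 0.063], [-0.707, 0.001, 0.707]]
contact_force: [0.1, 1.1, -3.0]
gripper_width: 0.29
t 7.6 tcp [631.   56.4 288.3] pinch [617.8  55.2 301.5] w 0.29 F [ 0.1  1.1 -3. ] q [-0.08 -0.48 -0.48  0.79  0.12 -0.12]
shift [ 0.0076 -0.0042  0.0049] turn [-0.0002 -0.0001 -0.0005]
```

View pics/scene4c.png

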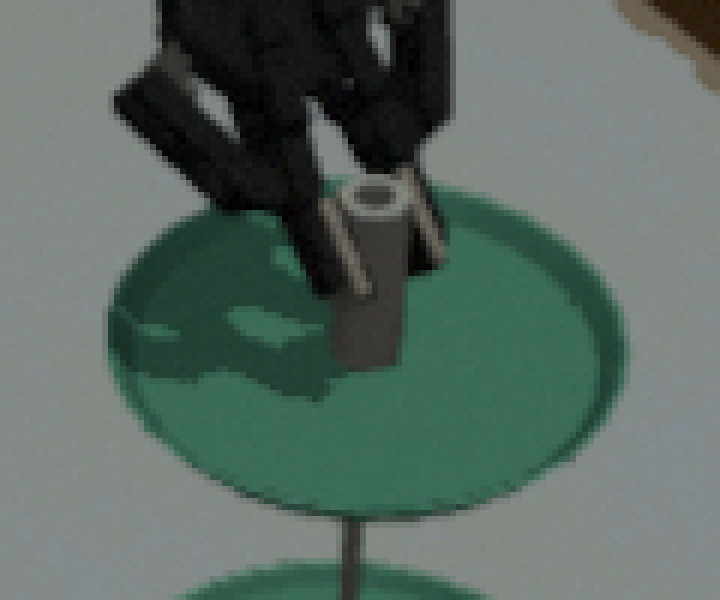

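View pics/top4c.png

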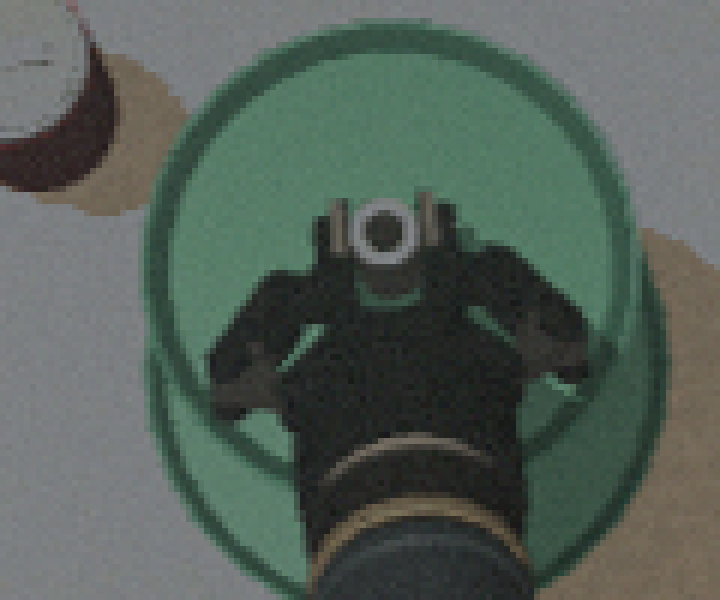

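Run:
```python
from h import *
i1,K1,T1=snap("top");i2,K2,T2=snap("scene")
t=(298.5,178.2);s=(347.2,152.0)
p=tri(ray(K1,T1,*t),ray(K2,T2,*s)); print(p.round(1))
for z in(321,323): print(onz(K1,T1,*t,z).round(1),onz(K2,T2,*s,z).round(1))
m=greens(i2); cs,_=cv2.findContours(m,cv2.RETR_EXTERNAL,cv2.CHAIN_APPROX_NONE)
for c in cs:
    if cv2.contourArea(c)>800:
        h=cv2.convexHull(c)[:,0,:]
        for z in (14,258,262):
            P=np.array([onz(K2,T2,u,v,z) for u,v in h]);ce,r=circ_fit(P);print(z,ce.round(1),r.round(1),(np.hypot(*(P[:,:2]-ce).T)-r).std().round(2))
# top: points of the rim circle, outer edge read by hand from crop
pts=[(147,250),(195,105),(290,40),(385,20),(480,35),(575,110),(635,230),(615,330)]
P=np.array([onz(K1,T1,235+x/6-.5,140+y/6-.5,262) for x,y in pts]);print(circ_fit(P))
```

```text
[619.7  54.4 323.2]
[620.1  54.4 321. ] [617.3  56.3 321. ]
[619.7  54.3 323. ] [619.5  54.8 323. ]
14 [ 440.4 -355.3] 68.0 0.4
258 [ 661.8 -343.3] 47.2 0.28
262 [ 665.5 -343.1] 46.9 0.28
14 [611.3  59.1] 118.5 0.39
258 [780.4 -55.8] 82.2 0.27
262 [783.2 -57.7] 81.6 0.27
14 [375.  220.8] 135.2 1.16
258 [616.5  56.3] 93.8 0.8
262 [620.4  53.7] 93.1 0.8
(array([623.43616968,  55.0091567 ]), np.float64(91.18414881217575))
```

```bash
python3 -m pendant '[[[-0.008,0,0],[0,0,0]],[[-0.008,0,-0.1],[0,0,0]],[[-0.008,0,-0.2],[0,0,0]],[[-0.008,0,-0.3],[0,0,0]],[[-0.008,0,-0.4],[0,0,0]],[[-0.008,0,-0.5],[0,0,0]],[[-0.008,0,-0.5],[0,0,0]]]'
python3 st.py
python3 - <<'E'
from h import *
a=[]
for n,u,v in(("scene",345,190),("top",300,185)):
    im,_,_=snap(n); a.append(cv2.resize(im[v-50:v+50,u-50:u+50],None,fx=4,fy=4,interpolation=cv2.INTER_NEAREST))
cv2.imwrite(f"pics/g5.png",np.hstack(a))
E
```

```text
time: 8.68
tcp_pos: [629.5, 55.8, 235.8]
orientation: [[0.702, -0.089, 0.707], [0.063, 0.996, 0.062], [-0.71, 0.001, 0.705]]
contact_force: [0.1, -0.3, -3.4]
gripper_width: 0.293
t 8.68 tcp [629.5  55.8 235.8] pinch [616.4  54.7 249.1] w 0.293 F [ 0.1 -0.3 -3.4] q [-0.08 -0.48 -0.58  0.7   0.12 -0.12]
```

View pics/g5.png

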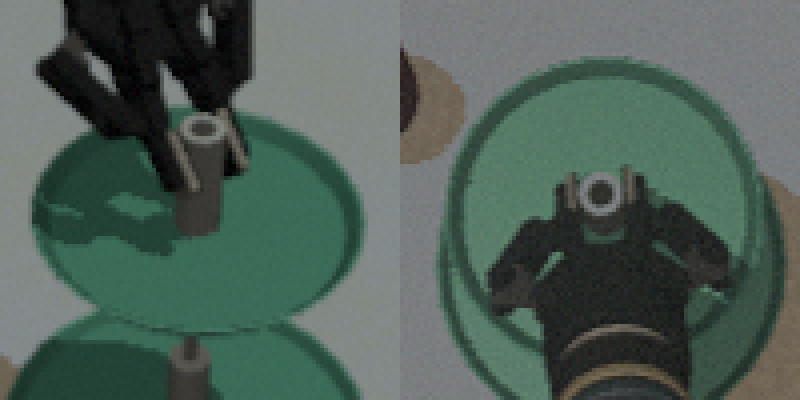

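```bash
python3 -m pendant '[[[0,0,-0.12],[0,0,0]],[[0,0,-0.25],[0,0,0]],[[0,0,-0.38],[0,0,0]],[[0,0,-0.5],[0,0,0]],[[0,0,-0.6],[0,0,0]],[[0,0,-0.7],[0,0,0]],[[0,0,-0.75],[0,0,0]],[[0,0,-0.75],[0,0,0]]]'
python3 st.py 5.06 45 618 54.8 140
python3 - <<'E'
from h import *
a=[]
for n,u,v in(("scene",345,210),("top",300,190)):
    im,_,_=snap(n); a.append(cv2.resize(im[v-50:v+50,u-50:u+50],None,fx=4,fy=4,interpolation=cv2.INTER_NEAREST))
cv2.imwrite(f"pics/g6.png",np.hstack(a))
E
```

```text
time: 9.78
tcp_pos: [630.1, 55.8, 162.6]
orientation: [[0.704, -0.089, 0.705], [0.063, 0.996, 0.062], [-0.708, 0.001, 0.706]]
contact_force: [0.1, 0.7, -3.7]
gripper_width: 0.295
t 9.78 tcp [630.1  55.8 162.6] pinch [617.   54.6 175.8] w 0.295 F [ 0.1  0.7 -3.7] q [-0.08 -0.45 -0.71  0.53  0.12 -0.12]
shift [ 0.0105  0.0014 -0.3581] turn [-0.0001 -0.0003 -0.0002]
```

View pics/g6.png

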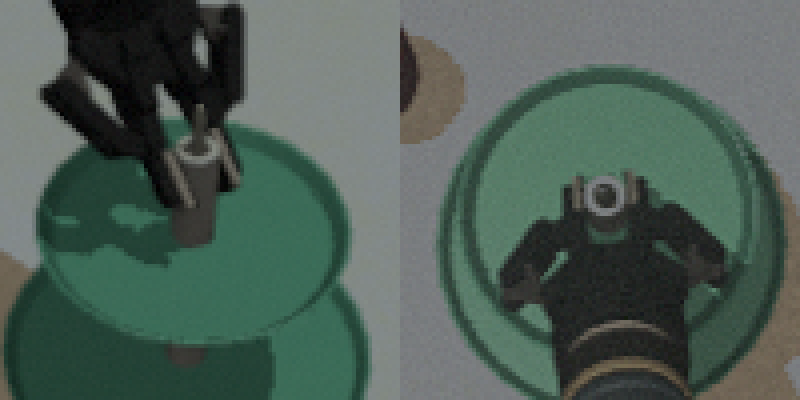

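Rod now pokes out of the tray's column (scene crop, about 200,110). Lower the rest, slowly at the end.

```bash
python3 -m pendant '[[[0,0,-0.08],[0,0,0]],[[0,0,-0.16],[0,0,0]],[[0,0,-0.23],[0,0,0]],[[0,0,-0.28],[0,0,0]],[[0,0,-0.31],[0,0,0]],[[0,0,-0.33],[0,0,0]],[[0,0,-0.345],[0,0,0]],[[0,0,-0.345],[0,0,0]]]'
python3 st.py 5.06 45 618 54.8 140
```

```text
time: 10.88
tcp_pos: [630.4, 55.8, 128.9]
orientation: [[0.704, -0.089, 0.704], [0.063, 0.996, 0.063], [-0.707, 0.0, 0.707]]
contact_force: [-0.7, 0.2, -2.2]
gripper_width: 0.293
t 10.88 tcp [630.4  55.8 128.9] pinch [617.2  54.6 142.1] w 0.293 F [-0.7  0.2 -2.2] q [-0.08 -0.42 -0.76  0.45  0.12 -0.12]
shift [ 0.0075  0.0015 -0.0208] turn [-0.0001 -0.     -0.0002]
```

```bash
python3 -m pendant '[[[0,0,-0.01],[0,0,0]],[[0,0,-0.02],[0,0,0]],[[0,0,-0.03],[0,0,0]],[[0,0,-0.03],[0,0,0]]]'
python3 st.py 5.06 45 618 54.8 140
python3 - <<'E'
from h import *
a=[]
for n,u,v in(("scene",345,220),("top",300,190)):
    im,_,_=snap(n); a.append(cv2.resize(im[v-50:v+50,u-50:u+50],None,fx=4,fy=4,interpolation=cv2.INTER_NEAREST))
cv2.imwrite(f"pics/g7.png",np.hstack(a))
E
```

```text
time: 11.38
tcp_pos: [631.0, 55.8, 126.8]
orientation: [[0.705, -0.089, 0.703], [0.063, 0.996, 0.063], [-0.706, 0.0, 0.708]]
contact_force: [-1.0, 0.2, -1.6]
gripper_width: 0.292
t 11.38 tcp [631.   55.8 126.8] pinch [617.8  54.6 140. ] w 0.292 F [-1.   0.2 -1.6] q [-0.08 -0.42 -0.76  0.45  0.12 -0.12]
shift [ 0.0022  0.0017 -0.0007] turn [-0.0001  0.0005 -0.0002]
```

View pics/g7.png

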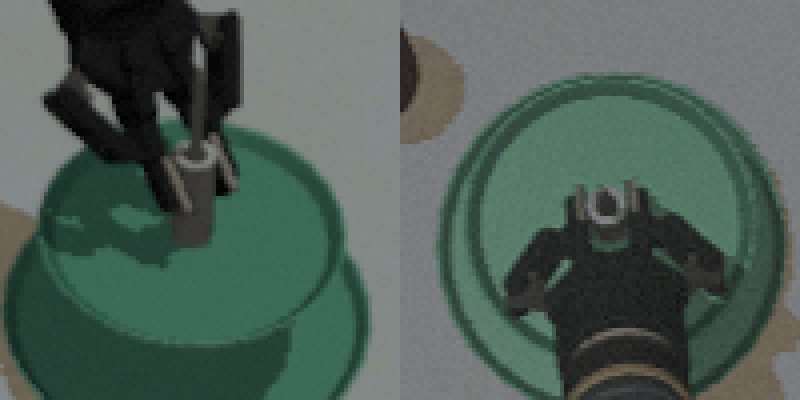

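```bash
python3 -m pendant '[[[0,0,-0.01],[0,0,0]],[[0,0,-0.02],[0,0,0]],[[0,0,-0.02],[0,0,0]]]'
python3 st.py 5.06 45 618 54.8 140;python3 -m pendant '[[[0,0,-0.01],[0,0,0]],[[0,0,-0.02],[0,0,0]],[[0,0,-0.02],[0,0,0]]]'
python3 st.py
```

```text
time: 11.85
tcp_pos: [631.7, 55.9, 126.8]
orientation: [[0.707, -0.089, 0.701], [0.063, 0.996, 0.063], [-0.704, -0.0, 0.71]]
contact_force: [-6.8, -0.6, 4.9]
gripper_width: 0.295
t 11.85 tcp [631.7  55.9 126.8] pinch [618.4  54.7 139.9] w 0.295 F [-6.8 -0.6  4.9] q [-0.08 -0.42 -0.76  0.44  0.12 -0.12]
shift [-0.005   0.001   0.0002] turn [-0.0001  0.0013 -0.0003]
time: 12.22
tcp_pos: [631.9, 55.9, 126.8]
orientation: [[0.708, -0.089, 0.7], [0.063, 0.996, 0.063], [-0.703, -0.0, 0.711]]
contact_force: [-18.7, -0.8, 15.5]
gripper_width: 0.298
t 12.22 tcp [631.9  55.9 126.8] pinch [618.7  54.7 139.9] w 0.298 F [-18.7  -0.8  15.5] q [-0.08 -0.42 -0.77  0.44  0.12 -0.12]
```

```bash
python3 -m pendant '[[[0,0,0.015],[0,0,0]],[[0,0,0.03],[0,0,0]],[[0,0,0.03],[0,0,0]]]'
python3 st.py
python3 -m pendant '[[[0,0,0],[0,0,0]],[[0,0,0],[0,0,0]],[[0,0,0],[0,0,0]],[[0,0,0],[0,0,0]],[[0,0,0],[0,0,0]]]' 0.9
python3 st.py
python3 - <<'E'
from h import *
a=[]
for n,u,v in(("scene",345,220),("top",300,190)):
    im,_,_=snap(n); a.append(cv2.resize(im[v-50:v+50,u-50:u+50],None,fx=4,fy=4,interpolation=cv2.INTER_NEAREST))
cv2.imwrite(f"pics/g8.png",np.hstack(a))
E
```

```text
time: 12.6
tcp_pos: [631.6, 55.8, 126.8]
orientation: [[0.707, -0.089, 0.702], [0.063, 0.996, 0.063], [-0.705, -0.0, 0.71]]
contact_force: [-2.6, -0.3, 3.2]
gripper_width: 0.293
t 12.6 tcp [631.6  55.8 126.8] pinch [618.4  54.6 140. ] w 0.293 F [-2.6 -0.3  3.2] q [-0.08 -0.42 -0.76  0.44  0.12 -0.12]
time: 13.22
tcp_pos: [630.4, 55.8, 124.7]
orientation: [[0.704, -0.089, 0.704], [0.063, 0.996, 0.063], [-0.707, 0.0, 0.707]]
contact_force: [0.3, -0.4, -0.4]
gripper_width: 0.897
t 13.22 tcp [630.4  55.8 124.7] pinch [617.2  54.6 137.9] w 0.897 F [ 0.3 -0.4 -0.4] q [-0.08 -0.42 -0.76  0.44  0.12 -0.12]
```

View pics/g8.png

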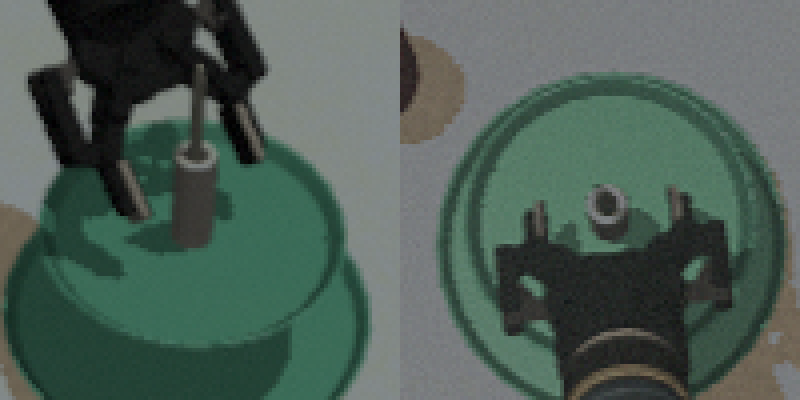

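```bash
python3 -m pendant '[[[-0.15,-0.013,0.15],[0,0,0]],[[-0.45,-0.04,0.45],[0,0,0]],[[-0.75,-0.067,0.75],[0,0,0]],[[-1,-0.089,1],[0,0,0]],[[-1,-0.089,1],[0,0,0]]]'
python3 st.py -38.8 0 443.2 -356 130
python3 - <<'E'
from h import *
im,K,T=snap("scene");im2,K2,T2=snap("top")
cv2.imwrite("pics/scene9.png",im)
a=[cv2.resize(i[v-50:v+50,u-50:u+50],None,fx=4,fy=4,interpolation=cv2.INTER_NEAREST) for i,u,v in((im,345,220),(im2,300,190))]
cv2.imwrite("pics/g9.png",np.hstack(a))
E
```

```text
time: 13.95
tcp_pos: [531.3, 46.6, 230.1]
orientation: [[0.71, -0.088, 0.699], [0.062, 0.996, 0.063], [-0.701, -0.001, 0.713]]
contact_force: [-0.1, -0.2, -0.5]
gripper_width: 0.9
t 13.95 tcp [531.3  46.6 230.1] pinch [518.   45.4 243.2] w 0.9 F [-0.1 -0.2 -0.5] q [-0.13 -0.81 -0.78  0.83  0.15 -0.16]
shift [-0.8809 -4.0259 -1.1875] turn [ 0.0754  0.2473 -0.2307]
```

View pics/g9.png

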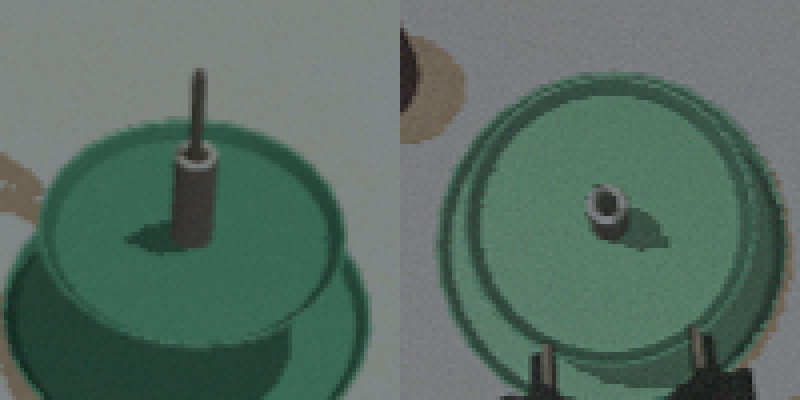

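```bash
python3 -m pendant '[[[-0.08,-0.3,0],[0.005,0.016,-0.015]],[[-0.176,-0.8,-0.1],[0.0151,0.0495,-0.0461]]]' 0.68
python3 -m pendant '[[[-0.09,-0.4,-0.1],[0.0075,0.0247,-0.023]],[[-0.176,-0.805,-0.2],[0.0151,0.0495,-0.0461]]]'
python3 -m pendant '[[[-0.09,-0.4,-0.1],[0.0075,0.0247,-0.023]],[[-0.176,-0.805,-0.25],[0.0151,0.0495,-0.0461]]]'
python3 -m pendant '[[[-0.09,-0.4,-0.15],[0.0075,0.0247,-0.023]],[[-0.176,-0.805,-0.3],[0.0151,0.0495,-0.0461]]]'
python3 -m pendant '[[[-0.09,-0.4,-0.15],[0.0075,0.0247,-0.023]],[[-0.176,-0.75,-0.3],[0.0151,0.0495,-0.0461]],[[-0.176,-0.81,-0.33],[0.0151,0.0495,-0.0461]],[[-0.176,-0.81,-0.33],[0.0151,0.0495,-0.0461]]]'
python3 st.py -38.8 0 443.2 -356 30
```

```text
time: 14.3
tcp_pos: [511.9, -32.7, 212.2]
orientation: [[0.587, 0.06, 0.807], [0.007, 0.997, -0.079], [-0.81, 0.052, 0.585]]
contact_force: [1.1, -0.7, 0.1]
gripper_width: 0.679
time: 14.55
tcp_pos: [494.7, -114.7, 192.2]
orientation: [[0.452, 0.216, 0.866], [-0.03, 0.973, -0.227], [-0.892, 0.077, 0.446]]
contact_force: [-0.5, 0.9, 0.4]
gripper_width: 0.679
time: 14.8
tcp_pos: [477.3, -195.4, 167.5]
orientation: [[0.304, 0.366, 0.88], [-0.041, 0.928, -0.371], [-0.952, 0.076, 0.297]]
contact_force: [0.2, 0.8, 0.4]
gripper_width: 0.682
time: 15.05
tcp_pos: [459.4, -275.5, 136.7]
orientation: [[0.146, 0.506, 0.85], [-0.027, 0.861, -0.507], [-0.989, 0.051, 0.14]]
contact_force: [1.1, 0.6, 1.0]
gripper_width: 0.68
time: 15.55
tcp_pos: [441.9, -354.9, 104.3]
orientation: [[-0.008, 0.627, 0.779], [0.01, 0.779, -0.627], [-1.0, 0.003, -0.013]]
contact_force: [-0.6, 0.3, -0.6]
gripper_width: 0.676
t 15.55 tcp [ 441.9 -354.9  104.3] pinch [ 442.  -355.1  123. ] w 0.676 F [-0.6  0.3 -0.6] q [-0.8   0.18 -0.01  1.39  0.   -0.12]
shift [ 0.0132 -0.0113 -0.9304] turn [-0.0032 -0.0025  0.0001]
```

```bash
python3 -m pendant '[[[0.012,-0.011,-0.3],[-0.0032,-0.0025,0]],[[0.012,-0.011,-0.6],[-0.0032,-0.0025,0]],[[0.012,-0.011,-0.75],[-0.0032,-0.0025,0]],[[0.012,-0.011,-0.85],[-0.0032,-0.0025,0]],[[0.012,-0.011,-0.92],[-0.0032,-0.0025,0]],[[0.012,-0.011,-0.92],[-0.0032,-0.0025,0]]]'
python3 st.py -38.8 0 443.2 -356 30
python3 - <<'E'
from h import *
im,K,T=snap("scene");im2,K2,T2=snap("top")
a=[cv2.resize(i[v-50:v+50,u-50:u+50],None,fx=4,fy=4,interpolation=cv2.INTER_NEAREST) for i,u,v in((im,165,255),(im2,458,260))]
cv2.imwrite("pics/g10.png",np.hstack(a))
E
```

```text
time: 16.3
tcp_pos: [443.7, -356.7, 15.0]
orientation: [[0.002, 0.627, 0.779], [-0.003, 0.779, -0.627], [-1.0, -0.001, 0.004]]
contact_force: [0.7, -0.5, -0.9]
gripper_width: 0.68
t 16.3 tcp [ 443.7 -356.7   15. ] pinch [ 443.7 -356.7   33.7] w 0.68 F [ 0.7 -0.5 -0.9] q [-0.79  0.22 -0.14  1.2  -0.   -0.12]
shift [-0.0052  0.0073 -0.0373] turn [0.0011 0.0008 0.0001]
```

View pics/g10.png

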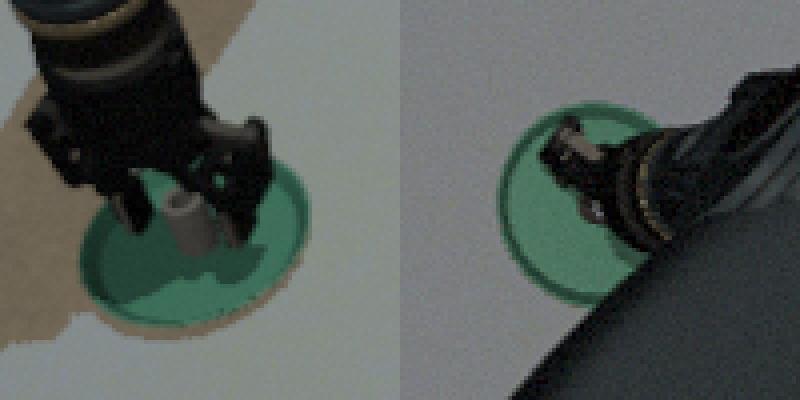

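```bash
python3 -m pendant '[[[-0.004,0.006,-0.015],[0.001,0.0008,0]],[[-0.004,0.006,-0.025],[0.001,0.0008,0]],[[-0.004,0.006,-0.025],[0.001,0.0008,0]]]'
python3 st.py -38.8 0 443.2 -356 30
python3 -m pendant '[[[0,0,0],[0,0,0]],[[0,0,0],[0,0,0]],[[0,0,0],[0,0,0]],[[0,0,0],[0,0,0]],[[0,0,0],[0,0,0]],[[0,0,0],[0,0,0]]]' 0 50
python3 st.py -38.8 0 443.2 -356 30
```

```text
time: 16.77
tcp_pos: [443.2, -356.1, 12.3]
orientation: [[-0.0, 0.627, 0.779], [0.0, 0.779, -0.627], [-1.0, -0.0, -0.0]]
contact_force: [-0.4, 0.8, -0.0]
gripper_width: 0.68
t 16.77 tcp [ 443.2 -356.1   12.3] pinch [ 443.2 -356.1   31. ] w 0.68 F [-0.4  0.8 -0. ] q [-0.79  0.23 -0.14  1.2  -0.   -0.12]
shift [ 0.0004  0.0014 -0.0097] turn [-0.     -0.0001  0.0002]
time: 17.52
tcp_pos: [443.3, -356.3, 12.6]
orientation: [[0.0, 0.627, 0.779], [-0.0, 0.779, -0.627], [-1.0, -0.0, 0.0]]
contact_force: [-1.0, -0.3, 2.0]
gripper_width: 0.302
t 17.52 tcp [ 443.3 -356.3   12.6] pinch [ 443.3 -356.3   31.3] w 0.302 F [-1.  -0.3  2. ] q [-0.79  0.23 -0.14  1.2  -0.   -0.12]
shift [-0.0013  0.0031 -0.0126] turn [0.0002 0.     0.0001]
```

```bash
python3 -m pendant '[[[0,0,0.05],[0,0,0]],[[0,0,0.12],[0,0,0]],[[0,0,0.25],[0,0,0]],[[0,0,0.25],[0,0,0]]]'
python3 -m pendant '[[[0,0,0.2],[0,0,0]],[[0,0,0.5],[0,0,0]],[[0,0,0.8],[0,0,0]],[[0,0,1],[0,0,0]]]'
python3 -m pendant '[[[0,0,0.3],[0,0,0]],[[0,0,0.6],[0,0,0]],[[0,0,0.9],[0,0,0]],[[0,0,1],[0,0,0]]]'
python3 -m pendant '[[[0,0,0.15],[0,0,0]],[[0,0,0.22],[0,0,0]],[[0,0,0.22],[0,0,0]]]'
python3 st.py -38.8 0 618.6 54.8 277
python3 - <<'E'
from h import *
im,K,T=snap("scene");im2,K2,T2=snap("top")
cv2.imwrite("pics/scene11.png",im);cv2.imwrite("pics/top11.png",im2)
E
```

```text
time: 18.02
tcp_pos: [444.3, -357.2, 39.4]
orientation: [[0.002, 0.627, 0.779], [-0.003, 0.779, -0.627], [-1.0, -0.001, 0.003]]
contact_force: [0.0, 0.3, -1.6]
gripper_width: 0.297
time: 18.52
tcp_pos: [443.7, -356.6, 139.2]
orientation: [[0.001, 0.627, 0.779], [-0.002, 0.779, -0.627], [-1.0, -0.0, 0.002]]
contact_force: [-0.4, 0.2, -2.3]
gripper_width: 0.304
time: 19.02
tcp_pos: [443.9, -356.9, 239.8]
orientation: [[0.003, 0.627, 0.779], [-0.003, 0.779, -0.627], [-1.0, -0.001, 0.004]]
contact_force: [0.2, -0.3, -2.8]
gripper_width: 0.305
time: 19.4
tcp_pos: [443.3, -356.2, 259.3]
orientation: [[-0.0, 0.627, 0.779], [0.0, 0.779, -0.627], [-1.0, -0.0, -0.0]]
contact_force: [0.2, -0.1, -2.7]
gripper_width: 0.299
t 19.4 tcp [ 443.3 -356.2  259.3] pinch [ 443.3 -356.2  278. ] w 0.299 F [ 0.2 -0.1 -2.7] q [-0.79  0.17  0.29  1.69 -0.   -0.12]
shift [ 1.7533  4.1098 -0.0097] turn [-0.     -0.0001  0.0001]
```

View pics/scene11.png

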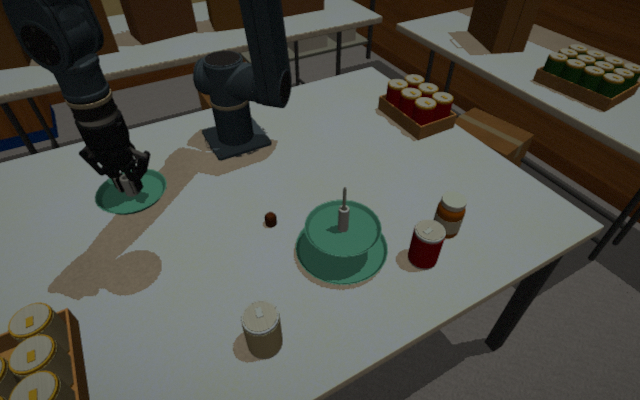

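```bash
python3 -m pendant '[[[0.05,0.12,0],[0,0,0]],[[0.15,0.35,0],[0,0,0]],[[0.27,0.62,0],[0,0,0]],[[0.38,0.9,0],[0,0,0]]]'
python3 -m pendant '[[[0.12,0.28,0],[0,0,0]],[[0.25,0.59,0],[0,0,0]],[[0.38,0.9,0],[0,0,0]]]'
python3 -m pendant '[[[0.12,0.28,0],[0,0,0]],[[0.25,0.59,0],[0,0,0]],[[0.38,0.9,0],[0,0,0]]]'
python3 -m pendant '[[[0.12,0.28,0],[0,0,0]],[[0.24,0.56,0],[0,0,0]],[[0.35,0.8,0],[0,0,0]]]'
python3 -m pendant '[[[0.1,0.25,0],[0,0,0]],[[0.18,0.42,0],[0,0,0]],[[0.23,0.54,0],[0,0,0]],[[0.263,0.61,0],[0,0,0]],[[0.263,0.61,0],[0,0,0]],[[0.263,0.61,0],[0,0,0]]]'
python3 st.py -38.8 0 618.6 54.8 277
python3 - <<'E'
from h import *
for n,u,v in(("scene",345,170),("top",295,190)):
    im,_,_=snap(n); cv2.imwrite(f"pics/{n}12c.png",cv2.resize(im[v-50:v+50,u-60:u+60],None,fx=6,fy=6,interpolation=cv2.INTER_NEAREST))
E
```

```text
time: 20.0
tcp_pos: [481.5, -264.3, 258.8]
orientation: [[-0.001, 0.627, 0.779], [0.001, 0.779, -0.627], [-1.0, 0.0, -0.001]]
contact_force: [-0.3, 0.0, -1.0]
gripper_width: 0.3
time: 20.38
tcp_pos: [519.3, -174.1, 258.8]
orientation: [[-0.001, 0.627, 0.779], [0.001, 0.779, -0.627], [-1.0, 0.0, -0.001]]
contact_force: [0.6, -0.5, -2.5]
gripper_width: 0.299
time: 20.75
tcp_pos: [557.2, -84.1, 258.8]
orientation: [[-0.001, 0.627, 0.779], [0.001, 0.779, -0.627], [-1.0, -0.0, -0.001]]
contact_force: [0.1, -0.5, -2.0]
gripper_width: 0.299
time: 21.12
tcp_pos: [592.0, -3.9, 258.8]
orientation: [[-0.001, 0.626, 0.78], [0.001, 0.78, -0.626], [-1.0, -0.0, -0.002]]
contact_force: [-0.2, -0.3, -1.5]
gripper_width: 0.309
time: 21.88
tcp_pos: [618.4, 54.2, 259.4]
orientation: [[-0.0, 0.628, 0.779], [-0.0, 0.779, -0.628], [-1.0, -0.001, -0.0]]
contact_force: [-0.6, -0.8, -1.0]
gripper_width: 0.298
t 21.88 tcp [618.4  54.2 259.4] pinch [618.4  54.2 278.1] w 0.298 F [-0.6 -0.8 -1. ] q [-0.02  0.32  0.47  1.72 -0.    0.66]
shift [ 0.0021  0.006  -0.0111] turn [ 0.0001 -0.0001  0.0004]
```

View pics/scene12c.png

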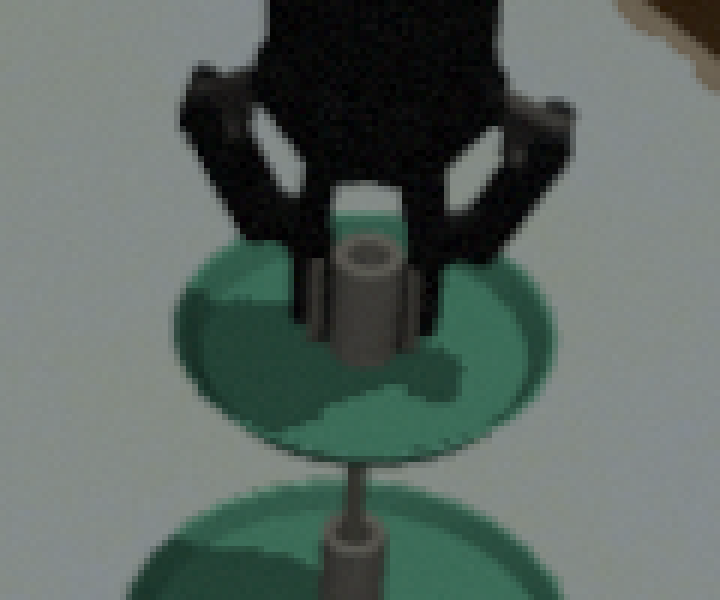

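View pics/top12c.png

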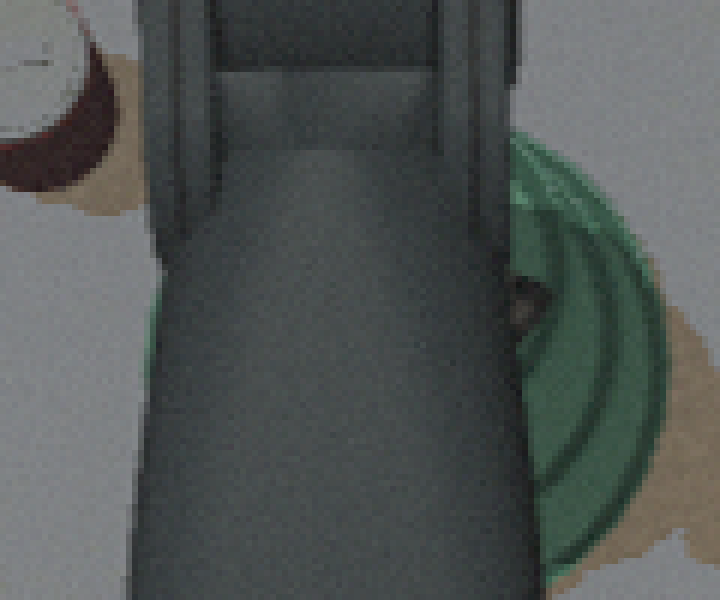

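Run:
```python
from h import *
i2,K2,T2=snap("scene")
print(onz(K2,T2,346.0,161.7,294.7)," tip ref scene 618.6,53.8")
m=greens(i2); cs,_=cv2.findContours(m,cv2.RETR_EXTERNAL,cv2.CHAIN_APPROX_NONE)
for c in cs:
    if cv2.contourArea(c)>800:
        h=cv2.convexHull(c)[:,0,:];z=260.7
        P=np.array([onz(K2,T2,u,v,z) for u,v in h]);ce,r=circ_fit(P);print(z,ce.round(1),r.round(1))
print(proj(K2,T2,(618.6,54.3,294.7)))
```

```text
[615.48663504  55.91348958 294.7       ]  tip ref scene 618.6,53.8
260.7 [767.8 -46.1] 94.0
260.7 [617.  55.] 68.5
[346.13740052 162.73321946]
```

```bash
python3 -m pendant '[[[0.003,0.003,-0.1],[0,0,0]],[[0.003,0.003,-0.18],[0,0,0]],[[0.003,0.003,-0.23],[0,0,0]],[[0.003,0.003,-0.28],[0,0,0]],[[0.003,0.003,-0.33],[0,0,0]],[[0.003,0.003,-0.33],[0,0,0]]]'
python3 st.py -38.8 0 618.6 54.8 191.3
python3 - <<'E'
from h import *
for n,u,v in(("scene",345,190),):
    im,_,_=snap(n); cv2.imwrite(f"pics/{n}13c.png",cv2.resize(im[v-50:v+50,u-60:u+60],None,fx=6,fy=6,interpolation=cv2.INTER_NEAREST))
E
```

```text
time: 22.78
tcp_pos: [618.5, 55.2, 225.7]
orientation: [[-0.001, 0.627, 0.779], [-0.0, 0.779, -0.627], [-1.0, -0.001, -0.001]]
contact_force: [-0.1, 0.1, -1.8]
gripper_width: 0.299
t 22.77 tcp [618.5  55.2 225.7] pinch [618.5  55.2 244.4] w 0.299 F [-0.1  0.1 -1.8] q [-0.02  0.31  0.38  1.65 -0.    0.66]
shift [ 0.0008 -0.0043 -0.5311] turn [ 0.     -0.0004  0.0001]
```

View pics/scene13c.png

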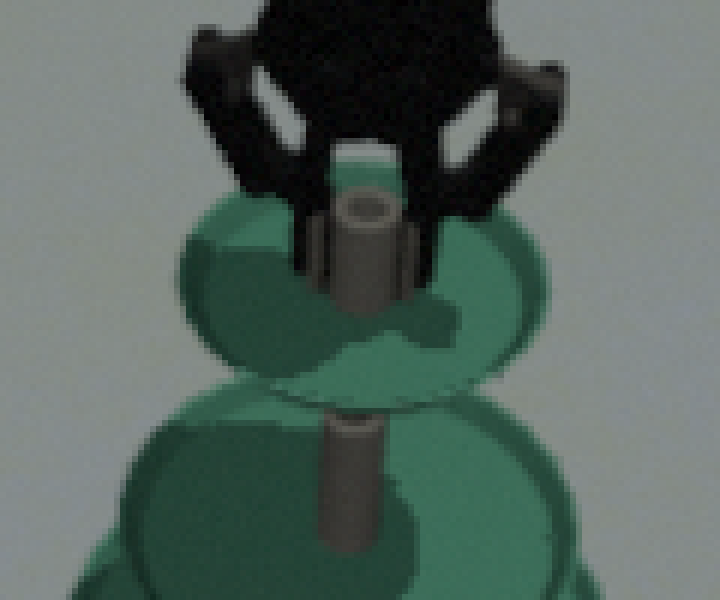

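```bash
python3 -m pendant '[[[0,0,-0.08],[0,0,0]],[[0,0,-0.16],[0,0,0]],[[0,0,-0.24],[0,0,0]],[[0,0,-0.32],[0,0,0]],[[0,0,-0.4],[0,0,0]],[[0,0,-0.46],[0,0,0]],[[0,0,-0.5],[0,0,0]],[[0,0,-0.5],[0,0,0]]]'
python3 st.py -38.8 0 618.6 54.8 191.3
python3 -m pendant '[[[0,0,-0.01],[0,0,0]],[[0,0,-0.02],[0,0,0]],[[0,0,-0.03],[0,0,0]],[[0,0,-0.03],[0,0,0]]]'
python3 st.py -38.8 0 618.6 54.8 191.3
```

```text
time: 23.82
tcp_pos: [618.6, 55.2, 175.9]
orientation: [[-0.001, 0.627, 0.779], [-0.0, 0.779, -0.627], [-1.0, -0.001, -0.001]]
contact_force: [-0.3, 0.2, -1.6]
gripper_width: 0.297
t 23.82 tcp [618.6  55.2 175.9] pinch [618.6  55.2 194.6] w 0.297 F [-0.3  0.2 -1.6] q [-0.02  0.3   0.27  1.55 -0.    0.66]
shift [ 0.0003 -0.0041 -0.0332] turn [ 0.     -0.0003  0.0001]
time: 24.32
tcp_pos: [618.8, 55.2, 173.2]
orientation: [[-0.0, 0.627, 0.779], [-0.0, 0.779, -0.627], [-1.0, -0.0, -0.0]]
contact_force: [0.1, 0.7, -1.6]
gripper_width: 0.301
t 24.32 tcp [618.8  55.2 173.2] pinch [618.8  55.2 191.9] w 0.301 F [ 0.1  0.7 -1.6] q [-0.02  0.3   0.27  1.54 -0.    0.66]
shift [-0.0016 -0.0039 -0.0064] turn [ 0.     -0.0001  0.0001]
```

```bash
python3 -m pendant '[[[0,0,-0.01],[0,0,0]],[[0,0,-0.015],[0,0,0]],[[0,0,-0.015],[0,0,0]]]'
python3 st.py
python3 -m pendant '[[[0,0,-0.01],[0,0,0]],[[0,0,-0.015],[0,0,0]],[[0,0,-0.015],[0,0,0]]]'
python3 st.py
```

```text
time: 24.7
tcp_pos: [619.0, 55.2, 172.6]
orientation: [[0.001, 0.627, 0.779], [-0.0, 0.779, -0.627], [-1.0, 0.0, 0.001]]
contact_force: [-1.4, -0.2, 2.1]
gripper_width: 0.3
t 24.7 tcp [619.   55.2 172.6] pinch [618.9  55.2 191.3] w 0.3 F [-1.4 -0.2  2.1] q [-0.02  0.3   0.26  1.54 -0.    0.66]
time: 25.08
tcp_pos: [619.0, 55.1, 172.5]
orientation: [[0.002, 0.627, 0.779], [-0.0, 0.779, -0.627], [-1.0, 0.001, 0.002]]
contact_force: [-2.0, -0.4, 7.1]
gripper_width: 0.302
t 25.07 tcp [619.   55.1 172.5] pinch [619.   55.2 191.2] w 0.302 F [-2.  -0.4  7.1] q [-0.02  0.29  0.26  1.54 -0.    0.66]
```

Seated (z stops at exactly the predicted height, force turns upward). Ease off, release, look.

```bash
python3 -m pendant '[[[0,0,0.015],[0,0,0]],[[0,0,0.015],[0,0,0]],[[0,0,0.015],[0,0,0]]]'
python3 -m pendant '[[[0,0,0],[0,0,0]],[[0,0,0],[0,0,0]],[[0,0,0],[0,0,0]],[[0,0,0],[0,0,0]]]' 0.6
python3 st.py
python3 -m pendant '[[[0,0,0.1],[0,0,0]],[[0,0,0.3],[0,0,0]],[[0,0,0.6],[0,0,0]],[[0,0,0.9],[0,0,0]],[[0,0,1],[0,0,0]]]'
python3 - <<'E'
from h import *
for n,u,v in(("scene",345,210),):
    im,_,_=snap(n); cv2.imwrite(f"pics/{n}14c.png",cv2.resize(im[v-50:v+50,u-60:u+60],None,fx=6,fy=6,interpolation=cv2.INTER_NEAREST))
E
python3 st.py -8.3 0 438 -64 24
```

```text
time: 25.45
tcp_pos: [619.0, 55.2, 172.5]
orientation: [[0.001, 0.627, 0.779], [-0.0, 0.779, -0.627], [-1.0, 0.0, 0.001]]
contact_force: [-0.0, -0.3, 5.3]
gripper_width: 0.3
time: 25.95
tcp_pos: [618.7, 55.2, 171.4]
orientation: [[-0.001, 0.627, 0.779], [-0.0, 0.779, -0.627], [-1.0, -0.001, -0.001]]
contact_force: [-0.1, -0.1, 0.1]
gripper_width: 0.603
t 25.95 tcp [618.7  55.2 171.4] pinch [618.7  55.2 190.1] w 0.603 F [-0.1 -0.1  0.1] q [-0.02  0.3   0.26  1.54 -0.    0.66]
time: 26.58
tcp_pos: [619.9, 55.2, 275.3]
orientation: [[0.005, 0.627, 0.779], [-0.0, 0.779, -0.627], [-1.0, 0.003, 0.004]]
contact_force: [0.5, 0.2, -0.3]
gripper_width: 0.602
t 26.62 tcp [619.9  55.2 275.4] pinch [619.8  55.2 294.1] w 0.601 F [ 0.1 -0.2  0.7] q [-0.02  0.33  0.51  1.75  0.    0.66]
shift [-1.8194 -1.1918 -2.7006] turn [-0.0004  0.0016  0.1696]
```

View pics/scene14c.png

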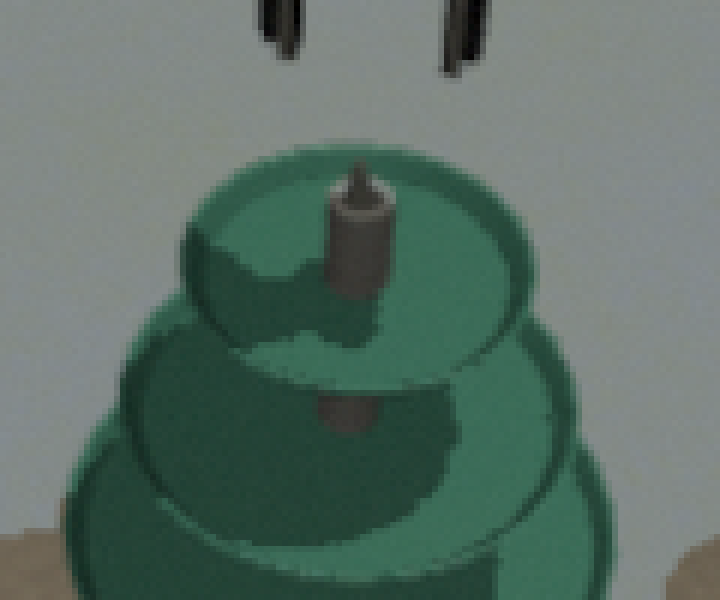

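```bash
python3 -m pendant '[[[-0.4,-0.27,0],[0,0,0]],[[-0.9,-0.6,0],[0,0,0]]]' 0.8
python3 -m pendant '[[[-0.45,-0.3,-0.2],[0,0,0]],[[-0.9,-0.6,-0.6],[0,0,0]],[[-0.9,-0.6,-0.9],[0,0,0]]]'
python3 -m pendant '[[[0,0,-0.4],[0,0,0]],[[0,0,-0.8],[0,0,0]],[[0,0,-1],[0,0,0]],[[0,0,-1],[0,0,0]]]'
python3 st.py -38.8 0 438 -64 24
python3 - <<'E'
from h import *
im,K,T=snap("scene");im2,K2,T2=snap("top")
a=[cv2.resize(i[v-35:v+35,u-35:u+35],None,fx=5.7,fy=5.7,interpolation=cv2.INTER_NEAREST) for i,u,v in((im,271,212),(im2,349,266))]
cv2.imwrite("pics/g15.png",np.hstack(a))
E
```

```text
time: 26.88
tcp_pos: [528.0, -5.1, 269.6]
orientation: [[-0.003, 0.626, 0.78], [-0.0, 0.78, -0.626], [-1.0, -0.002, -0.002]]
contact_force: [0.1, -1.5, 0.7]
gripper_width: 0.798
time: 27.25
tcp_pos: [435.3, -65.7, 179.1]
orientation: [[-0.003, 0.629, 0.777], [0.0, 0.777, -0.629], [-1.0, -0.002, -0.003]]
contact_force: [1.0, -0.0, -0.4]
gripper_width: 0.801
time: 27.75
tcp_pos: [436.0, -64.0, 78.7]
orientation: [[-0.007, 0.627, 0.779], [0.002, 0.779, -0.627], [-1.0, -0.003, -0.006]]
contact_force: [-0.2, 0.2, 0.2]
gripper_width: 0.802
t 27.75 tcp [436.  -64.   78.7] pinch [436.2 -64.   97.4] w 0.802 F [-0.2  0.2  0.2] q [-0.3  -0.14 -0.39  1.33 -0.    0.38]
shift [ 1.960e-02 -2.000e-04 -7.338e-01] turn [-0.0006 -0.0021  0.0001]
```

View pics/g15.png

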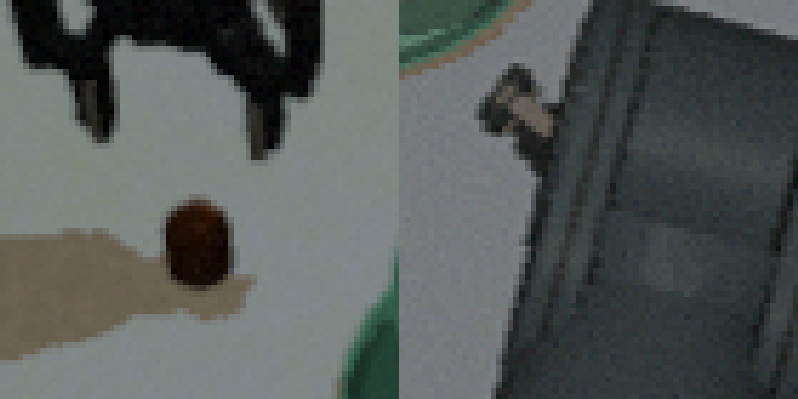

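```bash
python3 -m pendant '[[[0.019,0,-0.3],[0,-0.001,0]],[[0.019,0,-0.55],[0,-0.001,0]],[[0.019,0,-0.66],[0,-0.001,0]],[[0.019,0,-0.72],[0,-0.001,0]],[[0.019,0,-0.72],[0,-0.001,0]],[[0.019,0,-0.72],[0,-0.001,0]]]'
python3 st.py -38.8 0 438 -64 24
```

```text
time: 28.6
tcp_pos: [441.6, -65.1, 10.9]
orientation: [[0.005, 0.627, 0.779], [-0.001, 0.779, -0.627], [-1.0, 0.002, 0.004]]
contact_force: [0.8, -0.5, -0.8]
gripper_width: 0.802
t 28.6 tcp [441.6 -65.1  10.9] pinch [441.5 -65.1  29.6] w 0.802 F [ 0.8 -0.5 -0.8] q [-0.3  -0.09 -0.48  1.18  0.    0.38]
shift [-0.036   0.0109 -0.0557] turn [0.0002 0.0015 0.0001]
```

```bash
python3 -m pendant '[[[0,0,0],[0,0,0]],[[0,0,0],[0,0,0]]]'
python3 st.py -38.8 0 438 -64 24
```

```text
time: 28.85
tcp_pos: [441.0, -64.9, 10.2]
orientation: [[0.004, 0.627, 0.779], [-0.0, 0.779, -0.627], [-1.0, 0.002, 0.003]]
contact_force: [0.1, -0.6, 1.1]
gripper_width: 0.801
t 28.85 tcp [441.  -64.9  10.2] pinch [441.  -64.9  28.9] w 0.801 F [ 0.1 -0.6  1.1] q [-0.3  -0.09 -0.48  1.18  0.    0.38]
shift [-0.0302  0.0089 -0.0492] turn [0.0001 0.0011 0.0001]
```

```bash
python3 -m pendant '[[[-0.01,0.004,-0.02],[0,0.0005,0]],[[-0.025,0.008,-0.04],[0,0.0008,0]],[[-0.025,0.008,-0.04],[0,0.0008,0]],[[-0.025,0.008,-0.04],[0,0.0008,0]]]'
python3 st.py -38.8 0 438 -64 24
python3 -m pendant '[[[0,0,0],[0,0,0]],[[0,0,0],[0,0,0]],[[0,0,0],[0,0,0]],[[0,0,0],[0,0,0]],[[0,0,0],[0,0,0]],[[0,0,0],[0,0,0]],[[0,0,0],[0,0,0]]]' 0 30
python3 st.py -38.8 0 438 -64 24
python3 - <<'E'
from h import *
im,K,T=snap("scene")
cv2.imwrite("pics/g16.png",cv2.resize(im[177:247,236:306],None,fx=7,fy=7,interpolation=cv2.INTER_NEAREST))
E
```

```text
time: 29.35
tcp_pos: [438.1, -64.0, 5.7]
orientation: [[0.0, 0.627, 0.779], [0.0, 0.779, -0.627], [-1.0, 0.0, 0.0]]
contact_force: [1.4, -0.7, -0.4]
gripper_width: 0.806
t 29.35 tcp [438.1 -64.    5.7] pinch [438.1 -64.   24.4] w 0.806 F [ 1.4 -0.7 -0.4] q [-0.3  -0.09 -0.49  1.17  0.    0.38]
shift [-0.0009  0.     -0.0042] turn [-0.      0.      0.0001]
time: 30.22
tcp_pos: [438.5, -64.1, 6.1]
orientation: [[0.001, 0.627, 0.779], [-0.0, 0.779, -0.627], [-1.0, 0.0, 0.001]]
contact_force: [1.3, -0.6, 3.2]
gripper_width: 0.381
t 30.23 tcp [438.5 -64.1   6.1] pinch [438.5 -64.1  24.8] w 0.381 F [ 1.3 -0.6  3.2] q [-0.3  -0.09 -0.49  1.17  0.    0.38]
shift [-0.0047  0.0011 -0.0081] turn [0.0001 0.0003 0.0001]
```

View pics/g16.png

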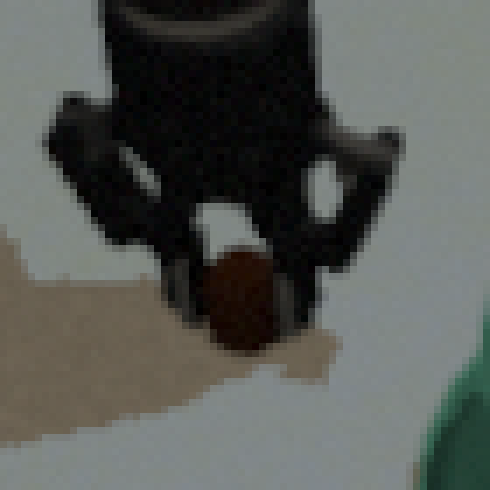

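```bash
python3 -m pendant '[[[0,0,0.05],[0,0,0]],[[0,0,0.2],[0,0,0]],[[0,0,0.5],[0,0,0]],[[0,0,0.9],[0,0,0]],[[0,0,1],[0,0,0]]]'
python3 -m pendant '[[[0,0,0.4],[0,0,0]],[[0,0,0.8],[0,0,0]],[[0,0,1],[0,0,0]]]'
python3 -m pendant '[[[0,0,0.3],[0,0,0]],[[0,0,0.42],[0,0,0]],[[0,0,0.42],[0,0,0]]]'
python3 -m pendant '[[[0.3,0.2,0],[0,0,0]],[[0.6,0.4,0],[0,0,0]],[[0.9,0.6,0],[0,0,0]]]'
python3 st.py -38.8 0 618.6 54.8 264.8
```

```text
time: 30.9
tcp_pos: [440.4, -64.6, 109.6]
orientation: [[0.006, 0.627, 0.779], [-0.002, 0.779, -0.627], [-1.0, 0.003, 0.006]]
contact_force: [-0.1, 0.1, -0.6]
gripper_width: 0.384
time: 31.28
tcp_pos: [438.8, -64.2, 207.9]
orientation: [[0.003, 0.627, 0.779], [-0.001, 0.779, -0.627], [-1.0, 0.001, 0.002]]
contact_force: [0.2, -0.4, -0.7]
gripper_width: 0.385
time: 31.65
tcp_pos: [438.5, -64.1, 248.1]
orientation: [[0.001, 0.627, 0.779], [-0.0, 0.779, -0.627], [-1.0, 0.001, 0.001]]
contact_force: [0.6, -0.5, -0.9]
gripper_width: 0.382
time: 32.02
tcp_pos: [528.2, -3.3, 245.7]
orientation: [[-0.003, 0.627, 0.779], [0.0, 0.779, -0.627], [-1.0, -0.002, -0.002]]
contact_force: [-0.2, -0.8, -0.6]
gripper_width: 0.375
t 32.02 tcp [528.2  -3.3 245.7] pinch [528.2  -3.3 264.4] w 0.375 F [-0.2 -0.8 -0.6] q [-0.13  0.06  0.14  1.65 -0.    0.54]
shift [0.9042 0.5812 0.0042] turn [-0.0001 -0.0009  0.0002]
```

```bash
python3 -m pendant '[[[0.3,0.19,0],[0,0,0]],[[0.6,0.38,0],[0,0,0]],[[0.8,0.52,0],[0,0,0]],[[0.9,0.58,0],[0,0,0]],[[0.9,0.58,0],[0,0,0]],[[0.9,0.58,0],[0,0,0]]]'
python3 st.py -38.8 0 618.6 54.8 264.8
python3 - <<'E'
from h import *
im,K,T=snap("scene")
print(proj(K,T,(618.6,54.8,244)),proj(K,T,(618.6,54.8,280)))
cv2.imwrite("pics/g17.png",cv2.resize(im[140:220,310:390],None,fx=7,fy=7,interpolation=cv2.INTER_NEAREST))
E
```

```text
time: 32.78
tcp_pos: [617.5, 53.5, 247.7]
orientation: [[-0.001, 0.627, 0.779], [-0.0, 0.779, -0.627], [-1.0, -0.001, -0.0]]
contact_force: [-0.5, -0.6, -0.7]
gripper_width: 0.378
t 32.77 tcp [617.5  53.5 247.7] pinch [617.5  53.5 266.4] w 0.378 F [-0.5 -0.6 -0.7] q [-0.02  0.31  0.43  1.69 -0.    0.66]
shift [ 0.0112  0.0134 -0.0156] turn [ 0.0001 -0.0002  0.0003]
[345.26170122 180.95673159] [346.01734866 168.12311836]
```

View pics/g17.png

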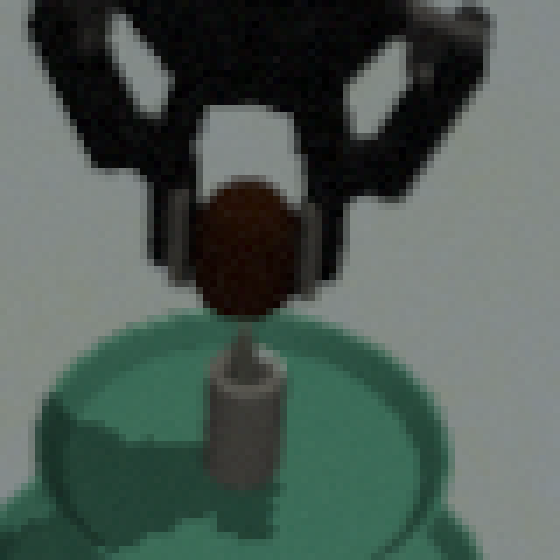

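```bash
python3 -m pendant '[[[0.009,0.009,0],[0,0,0]],[[0.009,0.009,-0.08],[0,0,0]],[[0.009,0.009,-0.13],[0,0,0]],[[0.009,0.009,-0.18],[0,0,0]],[[0.009,0.009,-0.23],[0,0,0]],[[0.009,0.009,-0.23],[0,0,0]]]'
python3 st.py -38.8 0 618.6 54.8 232.8
python3 - <<'E'
from h import *
im,K,T=snap("scene")
cv2.imwrite("pics/g18.png",cv2.resize(im[140:220,310:390],None,fx=7,fy=7,interpolation=cv2.INTER_NEAREST))
E
```

```text
time: 33.58
tcp_pos: [618.7, 54.9, 224.0]
orientation: [[-0.001, 0.627, 0.779], [0.0, 0.779, -0.627], [-1.0, -0.001, -0.001]]
contact_force: [0.4, 0.0, 0.0]
gripper_width: 0.382
t 33.58 tcp [618.7  54.9 224. ] pinch [618.7  54.9 242.7] w 0.382 F [0.4 0.  0. ] q [-0.02  0.31  0.38  1.64 -0.    0.66]
shift [-0.0012 -0.0012 -0.099 ] turn [-0.     -0.0003  0.0001]
```

View pics/g18.png

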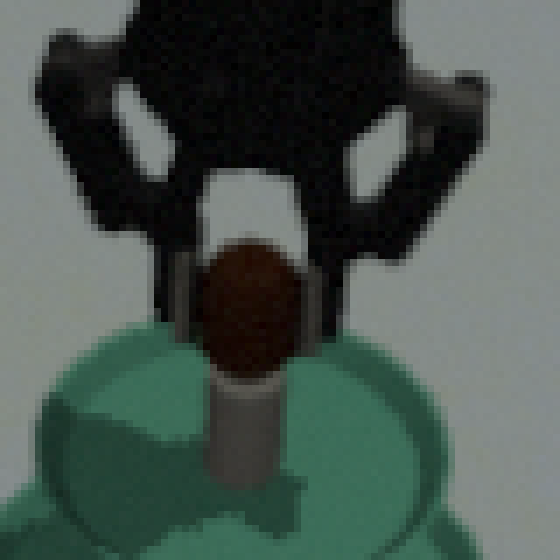

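Knob underside is at about 218, below the tip, with no force: it is on the rod. Creep down to the seat.

```bash
python3 -m pendant '[[[0,0,-0.03],[0,0,0]],[[0,0,-0.05],[0,0,0]],[[0,0,-0.07],[0,0,0]],[[0,0,-0.085],[0,0,0]],[[0,0,-0.085],[0,0,0]]]'
python3 st.py
python3 -m pendant '[[[0,0,-0.01],[0,0,0]],[[0,0,-0.015],[0,0,0]],[[0,0,-0.015],[0,0,0]]]'
python3 st.py
```

```text
time: 34.25
tcp_pos: [619.0, 54.9, 216.1]
orientation: [[-0.0, 0.627, 0.779], [-0.0, 0.779, -0.627], [-1.0, -0.0, -0.0]]
contact_force: [0.3, 0.3, -0.3]
gripper_width: 0.383
t 34.25 tcp [619.   54.9 216.1] pinch [619.   54.9 234.8] w 0.383 F [ 0.3  0.3 -0.3] q [-0.02  0.3   0.36  1.63 -0.    0.66]
time: 34.62
tcp_pos: [619.1, 54.9, 214.8]
orientation: [[0.0, 0.627, 0.779], [-0.0, 0.779, -0.627], [-1.0, 0.0, 0.0]]
contact_force: [0.0, 0.4, -0.2]
gripper_width: 0.383
t 34.62 tcp [619.1  54.9 214.8] pinch [619.1  54.9 233.5] w 0.383 F [ 0.   0.4 -0.2] q [-0.02  0.3   0.36  1.62 -0.    0.66]
```

```bash
python3 -m pendant '[[[0,0,-0.008],[0,0,0]],[[0,0,-0.012],[0,0,0]],[[0,0,-0.012],[0,0,0]]]'
python3 st.py
python3 -m pendant '[[[0,0,-0.008],[0,0,0]],[[0,0,-0.012],[0,0,0]],[[0,0,-0.012],[0,0,0]]]'
python3 st.py
```

```text
time: 35.0
tcp_pos: [619.2, 54.9, 214.2]
orientation: [[0.001, 0.627, 0.779], [-0.0, 0.779, -0.627], [-1.0, 0.001, 0.001]]
contact_force: [0.6, -0.3, 2.0]
gripper_width: 0.38
t 35.0 tcp [619.2  54.9 214.2] pinch [619.2  54.9 232.9] w 0.38 F [ 0.6 -0.3  2. ] q [-0.02  0.3   0.35  1.62 -0.    0.66]
time: 35.38
tcp_pos: [619.4, 54.8, 214.1]
orientation: [[0.003, 0.627, 0.779], [-0.0, 0.779, -0.627], [-1.0, 0.001, 0.002]]
contact_force: [-0.8, 0.0, 6.3]
gripper_width: 0.381
t 35.38 tcp [619.4  54.8 214.1] pinch [619.4  54.8 232.8] w 0.381 F [-0.8  0.   6.3] q [-0.02  0.3   0.35  1.62 -0.    0.66]
```

Seated: pinch stopped at 232.8 as predicted. Release inside the rim and rise.

```bash
python3 -m pendant '[[[0,0,0.012],[0,0,0]],[[0,0,0.012],[0,0,0]],[[0,0,0.012],[0,0,0]]]'
python3 -m pendant '[[[0,0,0],[0,0,0]],[[0,0,0],[0,0,0]],[[0,0,0],[0,0,0]],[[0,0,0],[0,0,0]]]' 0.65
python3 -m pendant '[[[0,0,0.1],[0,0,0]],[[0,0,0.3],[0,0,0]],[[0,0,0.6],[0,0,0]],[[0,0,0.9],[0,0,0]],[[0,0,1],[0,0,0]]]'
python3 -m pendant '[[[-0.4,0,0.2],[0,0,0]],[[-0.9,0,0.2],[0,0,0]]]'
python3 -m pendant '[[[-0.4,0,0],[0,0,0]],[[-0.9,0,0],[0,0,0]],[[-0.9,0,0],[0,0,0]]]'
python3 - <<'E'
from h import *
for n in("scene","top"):
    im,K,T=snap(n); cv2.imwrite(f"pics/{n}19.png",im)
    u,v=(345,205) if n=="scene" else (300,190)
    cv2.imwrite(f"pics/{n}19c.png",cv2.resize(im[v-50:v+50,u-50:u+50],None,fx=5,fy=5,interpolation=cv2.INTER_NEAREST))
    for z in (208,244):print(n,proj(K,T,(618.6,54.8,z)))
a=np.hstack([cv2.imread(f"pics/{n}19c.png")[:, :] for n in("scene","top")]); cv2.imwrite("pics/g19.png",cv2.resize(a,(800,400)))
E
```

```text
time: 35.75
tcp_pos: [619.3, 54.9, 214.1]
orientation: [[0.001, 0.627, 0.779], [-0.0, 0.779, -0.627], [-1.0, 0.001, 0.001]]
contact_force: [0.3, -0.4, 3.3]
gripper_width: 0.382
time: 36.25
tcp_pos: [619.0, 54.9, 213.2]
orientation: [[-0.0, 0.627, 0.779], [-0.0, 0.779, -0.627], [-1.0, -0.0, -0.0]]
contact_force: [-0.2, -0.5, 1.0]
gripper_width: 0.65
time: 36.88
tcp_pos: [619.9, 54.9, 317.0]
orientation: [[0.006, 0.627, 0.779], [-0.0, 0.779, -0.627], [-1.0, 0.003, 0.004]]
contact_force: [0.2, -1.0, 1.4]
gripper_width: 0.65
time: 37.12
tcp_pos: [529.3, 54.7, 334.0]
orientation: [[0.002, 0.627, 0.779], [-0.0, 0.779, -0.627], [-1.0, 0.001, 0.001]]
contact_force: [-0.1, -0.8, 1.2]
gripper_width: 0.652
time: 37.5
tcp_pos: [435.9, 55.2, 333.7]
orientation: [[-0.0, 0.627, 0.779], [0.0, 0.779, -0.627], [-1.0, -0.0, -0.0]]
contact_force: [0.4, -1.2, -0.2]
gripper_width: 0.648
scene [344.54838959 193.07133034]
scene [345.26170122 180.95673159]
top [300.03488718 188.12096128]
top [299.51923659 185.36329583]
```

View pics/g19.png

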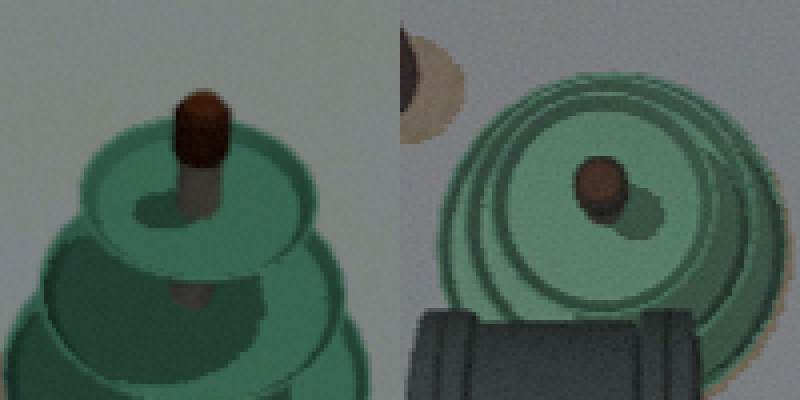

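View pics/scene19.png

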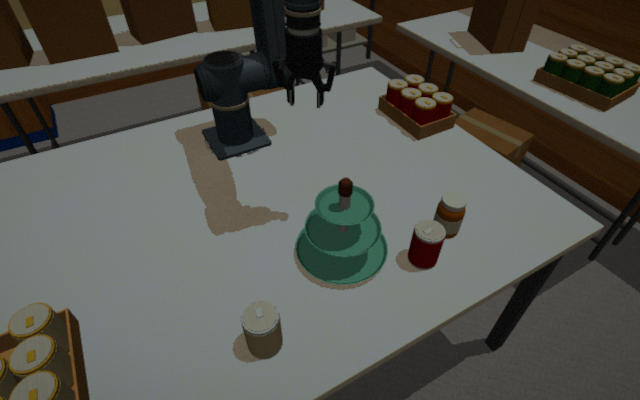

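Run:
```python
from workcell import arm
print(arm.close_job())
```

```text
the job is handed in; nothing more can be done
None
```

I built the stand and handed the job in at about 38 s of the 72 s allowed. The middle tray was gripped with the tool leaning back 45°. The small tray and the knob were gripped from straight above. Each part was threaded onto the rod, lowered until it stopped on its seat, then released.

**Seating:** each part stopped within about 0.2 mm of its predicted seated height, with the contact force turning upward. While pressing the middle tray down to confirm its seat, the force rose to about 15 N upward and 19 N sideways. I eased that off before opening the fingers.

**Final pictures:** the stand looks level, and the gripper is well clear of it. The top of the knob lies within about 1.5 px (3 mm or less) of where it should be in both views. I judged level by eye from the pictures and did not measure it. The cans and the jar look to be where they started.

**Disagreements:**
- Just before threading the small tray, the scene view put its column about 3 mm off in x from the arm's own reading, and I trusted the arm.
- The two views differ by up to 2 mm on the seat and the middle tray.

Neither disagreement caused trouble in threading. The hand-in gives no verdict, so I can't confirm it was accepted.

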